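Tare the bench scale and weigh out a batch of welded post feet

TASK

Get the bench spring scale ready and weigh out a new batch: first move every red angle block off the pan into the yellow tray, then, with the pan empty, turn the black tare knob anticlockwise all the way back to its zero stop. Then stand light and heavy post feet upright on the pan until the red pointer of the pan rests inside the green band of its white strip, leaving any feet you do not need standing on the bench, and do not disturb the brush, hammer, tape, tin and mug.

Things in the scene. Friction and masses are not known exactly. Their poses are not given: they have to be found in the camera images.
- scale: Blue bench spring scale, fixed; base 220 (x) x 370 (y) x 30 mm. Origin on the table. In its frame the pan centre is at x 0, y +100 mm; the blue head (130 x 130 mm, top 120 mm above the table, with a white dial on it) is centred at x 0, y -95 mm.
- pan (a joint): How far the pan has sunk, m: 0 empty, about 0.012 for each 0.32 kg, stop at 0.085. Red pointers on the pan move down white graduated strips on the head's two faces (towards and away from the robot); a pointer is in the middle of the green band at 0.060, and the band covers 0.055 to 0.065.
- pan_top (a point): Centre of the pan's upper surface, with the scale's axes; 130 mm above the table when empty, sinking with load. Aluminium pan 210 x 210 mm outside, 198 x 198 mm inside a rim that stands 8 mm above the surface.
- tare (a joint): Angle of the black tare knob, rad: 0 at the zero stop, growing clockwise seen from above (up to 4.6). Turn it anticlockwise to reach zero. Stiff enough to stay where it is left (0.06 N m).
- tare_grip (a point): Point on the knob's vertical axis at the height to grip. The knob has an upright bar grip 52 mm long (along this point's x), 14 mm wide (y) and 34 mm tall, its top 11 mm above this point, its foot 23 mm below. The point turns with the knob; its red pointer points along the point's -x and at zero lies over the green mark on the dial, along the scale's -x.
- tray: Yellow open tool tray, fixed, 250 (x) x 130 (y) x 35 mm tall, walls and floor 5 mm. Origin on the table under its centre.
- block1: Red arrow-shaped plastic angle block (hollow, used to set up welds), about 0.04 kg, 26 mm thick, lying flat. Body 60 (x) x 46 (y) mm centred on the origin, with a point reaching x = +53 mm. Origin at its underside. May be absent.
- block2: Red arrow-shaped plastic angle block (hollow, used to set up welds), about 0.04 kg, 26 mm thick, lying flat. Body 60 (x) x 46 (y) mm centred on the origin, with a point reaching x = +53 mm. Origin at its underside. May be absent.
- block3: Red arrow-shaped plastic angle block (hollow, used to set up welds), about 0.04 kg, 26 mm thick, lying flat. Body 60 (x) x 46 (y) mm centred on the origin, with a point reaching x = +53 mm. Origin at its underside. May be absent.
- light1: Light welded post foot, 0.32 kg within 5 percent: rust-brown square plate 60 x 60 x 8 mm with an upright rust-brown tube stub of 38 mm diameter on its middle, 55 mm tall in all. Origin at the centre of the underside, z up the stub. May be absent.
- light2: Light welded post foot, 0.32 kg within 5 percent: rust-brown square plate 60 x 60 x 8 mm with an upright rust-brown tube stub of 38 mm diameter on its middle, 55 mm tall in all. Origin at the centre of the underside, z up the stub. May be absent.
- light3: Light welded post foot, 0.32 kg within 5 percent: rust-brown square plate 60 x 60 x 8 mm with an upright rust-brown tube stub of 38 mm diameter on its middle, 55 mm tall in all. Origin at the centre of the underside, z up the stub. May be absent.
- heavy1: Heavy welded post foot, 0.64 kg within 5 percent: bright steel square plate 60 x 60 x 18 mm with an upright rust-brown tube stub of 38 mm diameter on its middle, 65 mm tall in all. Origin at the centre of the underside, z up the stub. May be absent.
- heavy2: Heavy welded post foot, 0.64 kg within 5 percent: bright steel square plate 60 x 60 x 18 mm with an upright rust-brown tube stub of 38 mm diameter on its middle, 65 mm tall in all. Origin at the centre of the underside, z up the stub. May be absent.
- heavy3: Heavy welded post foot, 0.64 kg within 5 percent: bright steel square plate 60 x 60 x 18 mm with an upright rust-brown tube stub of 38 mm diameter on its middle, 65 mm tall in all. Origin at the centre of the underside, z up the stub. May be absent.
- brush: Brush lying on the bench on the robot's side of the feet; bystander.
- hammer: Hammer lying beyond the feet; bystander.
- tape: Roll of blue tape, 90 mm across, 30 mm tall, between robot and scale; bystander.
- tin: Grey and yellow tin, 70 mm across, 100 mm tall, beyond the scale; bystander.
- mug: Blue mug, 80 mm across, 90 mm tall, to the left of the tray; bystander.

How it is judged (in metres and radians):
On the way, in this order (a step that is already met when the one before it is completed fails the run):
1. every red block lies in the yellow tray and the pan is empty and up (x of block1 in the frame of tray between -0.12 and 0.12 m and y of block1 in the frame of tray between -0.06 and 0.06 m and height (world z) of each of block1, block2, block3 below 0.03 m and x of block2 in the frame of tray between -0.12 and 0.12 m and y of block2 in the frame of tray between -0.06 and 0.06 m and x of block3 in the frame of tray between -0.12 and 0.12 m and y of block3 in the frame of tray between -0.06 and 0.06 m and value of joint pan below 0.004 m), for 0.3 s.
2. the tare knob is at its zero stop, the pan still empty (value of joint tare below 0.08 rad and value of joint pan below 0.004 m), for 0.3 s.
At the end, for the whole second after the job is handed in: The pan rests sunk by 55 to 65 mm (pointer in the green band), the tare knob is within 0.08 rad of its zero stop, every red block lies in the tray, every foot is upright (within 0.25 rad), at rest, and on the pan or on the bench (value of joint pan between 0.055 and 0.065 m and velocity of joint pan between -0.01 and 0.01 m/s and value of joint tare below 0.08 rad and x of block1 in the frame of tray between -0.12 and 0.12 m and y of block1 in the frame of tray between -0.06 and 0.06 m and height (world z) of each of block1, block2, block3 below 0.03 m and x of block2 in the frame of tray between -0.12 and 0.12 m and y of block2 in the frame of tray between -0.06 and 0.06 m and x of block3 in the frame of tray between -0.12 and 0.12 m and y of block3 in the frame of tray between -0.06 and 0.06 m and angle between each of light1, light2, light3, heavy1, heavy2, heavy3's own z axis and vertical below 0.25 rad and linear speed of each of light1, light2, light3, heavy1, heavy2, heavy3 below 0.02 m/s and (height (world z) of light1 below 0.02 m or (x of light1 in the frame of pan_top between -0.1 and 0.1 m and y of light1 in the frame of pan_top between -0.1 and 0.1 m)) and (height (world z) of light2 below 0.02 m or (x of light2 in the frame of pan_top between -0.1 and 0.1 m and y of light2 in the frame of pan_top between -0.1 and 0.1 m)) and (height (world z) of light3 below 0.02 m or (x of light3 in the frame of pan_top between -0.1 and 0.1 m and y of light3 in the frame of pan_top between -0.1 and 0.1 m)) and (height (world z) of heavy1 below 0.02 m or (x of heavy1 in the frame of pan_top between -0.1 and 0.1 m and y of heavy1 in the frame of pan_top between -0.1 and 0.1 m)) and (height (world z) of heavy2 below 0.02 m or (x of heavy2 in the frame of pan_top between -0.1 and 0.1 m and y of heavy2 in the frame of pan_top between -0.1 and 0.1 m)) and (height (world z) of heavy3 below 0.02 m or (x of heavy3 in the frame of pan_top between -0.1 and 0.1 m and y of heavy3 in the frame of pan_top between -0.1 and 0.1 m))); the robot touches nothing.
It fails at once if the brush is pushed more than 40 mm away (distance of brush from where it was at the start of the episode above 0.04 m).
It fails at once if the hammer is pushed more than 40 mm away (distance of hammer from where it was at the start of the episode above 0.04 m).
It fails at once if the tape is pushed more than 40 mm away (distance of tape from where it was at the start of the episode above 0.04 m).
It fails at once if the tin is pushed more than 40 mm away (distance of tin from where it was at the start of the episode above 0.04 m).
It fails at once if the mug is pushed more than 40 mm away (distance of mug from where it was at the start of the episode above 0.04 m).
Of block1, block2, block3 only 2 to 3 are there at a start; the rules pass over those that are not, and their reading is None.
Of light1, light2, light3, heavy1, heavy2, heavy3 only 4 to 6 are there at a start; the rules pass over those that are not, and their reading is None.
At some moment in a run one of block1, block2, block3, light1, light2, light3, heavy1, heavy2, heavy3 may be knocked a few centimetres aside while the robot is not near it.
Once in a run the grip may slacken for a moment while it holds something.
It also fails if it takes over 210 s, if anything falls off the work surface, if the arm or the gripper's body presses on something with over 40 N, if the wrist force passes 120 N, or if a joint passes its speed limit or range.

ROBOT

A 6-joint arm with a two-finger parallel gripper is mounted at the origin on the work surface. World frame = base frame: x ahead of the robot, y to its left, z up, the work surface at z = 0. Lengths are in mm, angles in degrees, forces in N, time in s.
With the tool pointing down it reaches from about 350 to 850 mm from the base axis. Payload 8.1 kg.
Tool frame: the origin (TCP) lies on the centre line of the jaws, within the pads' length; the fingertips stand 14 mm ahead of it and the grasp point (between the pads) lies 5 mm behind it; z points along the fingers, y is the line along which they close (so a half turn about z gives the same grasp; the last joint's range is limited). The gripper opens to 85 mm and grips with 20 to 120 N. Pads are 22 mm wide; open, the fingers measure 114 mm over their backs; the gripper's body (76 mm by 85 mm) begins 54 mm behind the grasp point. The pads swing forward as they close: fully open they stand 13 mm farther back than shut.
Start: joints at [-74.049, 7.471, 85.268, -0, 87.261, -4.893], TCP at [213.517, -560.728, 245.292] pointing down, gripper open.
Joint ranges: [-169.43, 169.43], [-51.17, 129.36], [1.28, 143.12], [-76.62, 256.62], [0, 156.53], [-152.29, 152.29]. Speed limits (degrees/s): [136.94, 136.94, 159.86, 180, 180, 180].

INTERFACE

Orientations are given as [roll, pitch, yaw] about the fixed x, y, z axes, in that order (R = Rz(yaw) Ry(pitch) Rx(roll)).
In Python, from bench import sense, snapshot, camera_info, hand_in gives the robot as it stands. The module is installed in compiled form; this text tells all that it offers.
- The arm moves only by the tool apply_moves, never from a script. Its argument "deltas" is a list of rows, each a list of 7 numbers: the shift along the tool's x, y, z scaled (see below), then the turn, a rotation vector about the tool's x, y, z scaled (see below), then the opening, from 0 (shut) to 1 (fully open). In form: [[dx, dy, dz, ax, ay, az, claw], ...]. A call has 1 to 8 rows; each row shifts and turns the commanded pose from where the row before left it, along the tool's axes as they then stand; what a row does not reach is not made up. The controller multiplies each number of a shift by 0.03 m and each number of a turn by 0.08 rad. A row lasts 1/8 s, in which the tool goes at most 62.5 mm and 10.7 degrees, less where a joint would pass 70% of its speed; a pose out of reach is approached as far as the arm can. A call with a number of a shift or a turn outside -1 to 1 is refused whole. A call with a gripper value outside its range is refused whole. The fingers move at their own pace and stop on an object; "grip_force" is the grip in N (left out, the last holds). Time passes only in rows, so rows that do not move let the fingers close. It gives the time, the measured TCP pose, the force, the opening and the grip force at its end, in the units of the state.
- sense(): the state, without advancing time (a new reading comes with each control period).
- snapshot(name): name is "side" or "top" or "wrist"; returns the picture (400x640x3 uint8, red, green, blue); there is no depth.
- camera_info(name): a dict with "vertical_fov" (degrees; the focal length in pixels is half the picture's height over the tangent of half this angle, whatever the lens; pixels are square), "cx", "cy" (the principal point, pixels), "origin" and "rotation" of the camera in the world; the wrist camera has in their place "tool_from_camera" (4x4, takes a point from camera to tool coordinates, whose origin is the TCP and whose axes are the flange's). Camera axes: x right, y up, looking along -z (the intrinsics and any distortion apply to the point x, -y, -z); pixel columns grow to the right and rows downward; lengths in mm; the calibration is good to about 2 mm. A picture is of the moment at which its call begins: read the wrist's pose just before it. camera_info takes no time and is no camera call.
- hand_in(): hands the job in; it is judged then, once.
The state is a dict: "time": time; "joint_pos": joint angles; "qd": joint speeds; "joint_efforts": joint torques, N m; "tool_pos": TCP position; "tcp_rot": TCP orientation; "ft_force": force on the tool from outside, world axes, zero at the start; "wrist_torque": the same for the moment, N m; "finger_gap": finger opening in mm; "grip_force": force on a finger pad.
Only numpy, scipy, OpenCV 4.12 (cv2) and the standard library are available. Lean on these libraries where they do the work, as an engineer would, in place of code of your own. Each camera call takes 0.05 s, during which the arm holds its last target. There are 200 camera calls.

## Working session

There is one attempt and no reset: what is moved stays moved. The work goes in short steps, Python scripts to look and compute and a tool call to move; the robot and the scene stay as the last step left them, time stands still between calls to the robot, and variables do not carry over. Pictures are saved under pics/ and viewed, at most 14 in all, crops included, and the job is handed in when it is done.

Besides the shell and the picture viewer there is one more tool, called after "Call:" as a command line: name --pt "numbers of a row" for each row, then --argument value for the rest. apply_moves: Moves the arm, as the interface text tells. Its arguments: {"type":"object","properties":{"deltas":{"type":"array"},"grip_force":{"type":"number"}},"required":["deltas"]}

```bash
mkdir -p pics; ls; python3 - <<'E'
from bench import *
import cv2
s=sense(); print(s)
for n in("top","side","wrist"):
    print(n,camera_info(n))
for n in("top","side"):
    cv2.imwrite(f"pics/{n}0.png",snapshot(n)[...,::-1])
E
```

```text
pics
{'time': 0.0, 'joint_pos': array([-7.40510961e+01,  7.51450975e+00,  8.53312860e+01, -4.90458516e-04,
        8.72633513e+01, -4.89099287e+00]), 'qd': array([-0.03652604,  0.03329572, -0.15995589,  0.01897792, -0.00972426,
       -0.05592124]), 'joint_efforts': array([-9.70478577e-04, -5.69403541e+01, -5.00549054e+01, -6.87056090e-04,
        1.49675715e-02, -2.92745847e-05]), 'tool_pos': array([ 213.34161141, -560.20263575,  244.23143811]), 'tcp_rot': array([-1.79891209e+02, -8.81783269e-03,  2.08399123e+01]), 'ft_force': array([-0.06097626, -0.65088007, -0.21664469]), 'wrist_torque': array([-0.00775105,  0.01645722, -0.00664787]), 'grip_force': 0.0, 'finger_gap': 85.44548599188633}
top {'vertical_fov': 49.55383471859902, 'cx': 312.30538327973323, 'cy': 198.2224150305775, 'origin': array([ 242.7718018 ,   93.47412596, 1249.90651074]), 'rotation': array([ 13.61579838,  -0.22824381, -88.72243574])}
side {'vertical_fov': 44.78334606041129, 'cx': 326.85138789837583, 'cy': 189.79665617749637, 'origin': array([-237.0137547 ,  891.83722827, 1211.94124551]), 'rotation': array([ 4.50736004e+01,  7.15811683e-02, -1.37549586e+02])}
wrist {'vertical_fov': 59.89741494449238, 'cx': 320.703157950852, 'cy': 206.11551864365046, 'tool_from_camera': array([[ 8.89888963e-04,  9.65116460e-01,  2.61819453e-01,
         6.64716034e+01],
       [ 9.99999460e-01, -7.18315870e-04, -7.51013764e-04,
         9.75875403e-01],
       [-5.36746678e-04,  2.61819980e-01, -9.65116578e-01,
        -1.27731946e+02],
       [ 0.00000000e+00,  0.00000000e+00,  0.00000000e+00,
         1.00000000e+00]])}
```

View pics/top0.png

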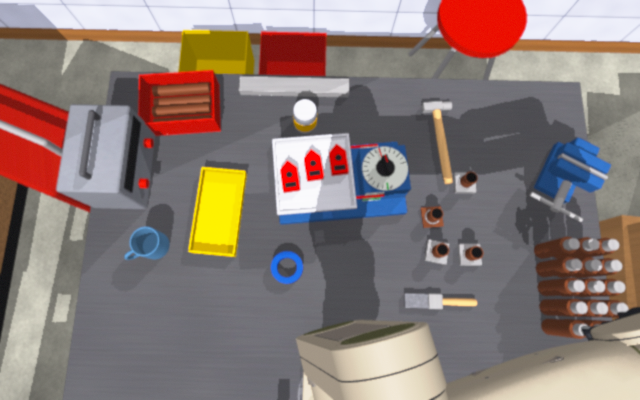

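View pics/side0.png

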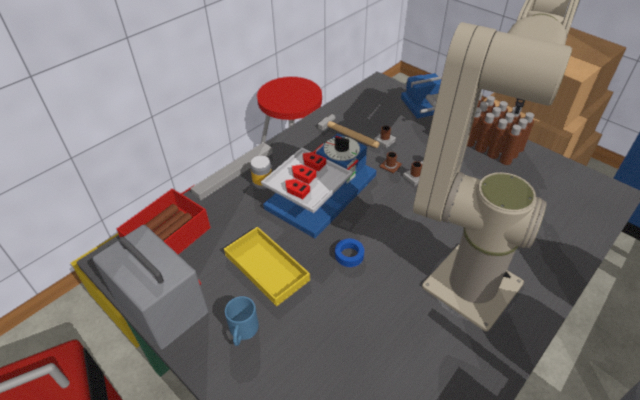

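The top view shows three red blocks on the pan at about (290,175), (314,163) and (339,158), with the tray at (217,210) and the knob at (386,168). The one light foot is at (432,214), and the three heavy feet are at (467,180), (437,250) and (470,253). The side view agrees, so the plan is to weigh two heavy feet plus one light.

```bash
cat > h.py <<'E'
from bench import *
import numpy as np, cv2
from scipy.spatial.transform import Rotation as R
def cam(n):
    c=camera_info(n); f=200/np.tan(np.radians(c["vertical_fov"]/2))
    if n=="wrist":
        s=sense(); T=c["tool_from_camera"]; Rt=R.from_euler("xyz",s["tcp_rot"],degrees=True).as_matrix()
        return f,c["cx"],c["cy"],Rt@T[:3,:3],s["tool_pos"]+Rt@T[:3,3]
    return f,c["cx"],c["cy"],R.from_euler("xyz",c["rotation"],degrees=True).as_matrix(),c["origin"]
def toplane(C,px,z):
    f,cx,cy,M,o=C; p=np.atleast_2d(px).astype(float)
    d=np.c_[(p[:,0]-cx)/f,-(p[:,1]-cy)/f,-np.ones(len(p))]@M.T
    return o+d*((z-o[2])/d[:,2])[:,None]
def proj(C,P):
    f,cx,cy,M,o=C; q=(np.atleast_2d(P)-o)@M
    return np.c_[cx+f*q[:,0]/-q[:,2],cy-f*q[:,1]/-q[:,2]]
def blobs(mask,amin):
    cs,_=cv2.findContours(mask.astype(np.uint8),cv2.RETR_EXTERNAL,cv2.CHAIN_APPROX_NONE)
    return [c[:,0,:] for c in cs if cv2.contourArea(c)>amin]
def hsv(im): return cv2.cvtColor(im,cv2.COLOR_RGB2HSV)
def rect(P):
    (c,s,a)=cv2.minAreaRect(P[:,:2].astype(np.float32)); return np.round(c,1),np.round(s,1),round(a,1)
E
python3 - <<'E'
from h import *
np.set_printoptions(suppress=True,precision=1)
C=cam("top"); im=cv2.imread("pics/top0.png")[...,::-1]; h=hsv(np.ascontiguousarray(im))
H,S,V=[h[...,i].astype(int) for i in range(3)]
red=((H<8)|(H>172))&(S>150)&(V>110)
for b in blobs(red,60):
    if b[:,0].min()>250 and b[:,0].max()<420 and b[:,1].min()>120: print("red",b.mean(0),rect(toplane(C,b,152)))
for b in blobs((H>22)&(H<34)&(S>150)&(V>120),800): print("yel",b.mean(0),rect(toplane(C,b,35)))
for b in blobs((H>100)&(H<125)&(S>120)&(V>60),200): print("blue",b.mean(0),rect(toplane(C,b,30)))
for b in blobs((S<40)&(V>190),400): print("white",b.mean(0),rect(toplane(C,b,134)),rect(toplane(C,b,120)))
for b in blobs((V<45),40): print("black",b.mean(0),rect(toplane(C,b,152)))
for p,z in(((432,212),55),((467,178),65),((437,249),65),((470,251),65),((438,147),20),((438,300),20),((288,267),30),((145,243),90),((305,112),100)): print(p,toplane(C,p,z)[0])
for n,(x0,y0,x1,y1) in dict(a=(260,125,500,275)).items():
    cv2.imwrite("pics/crop0.png",cv2.resize(im[y0:y1,x0:x1,::-1],None,fx=3.3,fy=3.3,interpolation=cv2.INTER_CUBIC))
E
```

```text
red [289.5 178. ] (array([568.5, 156.7]), array([82.6, 43.1]), 9.1)
red [313.3 166.7] (array([601.1,  95. ]), array([82.7, 43.8]), 9.9)
red [338.2 161.4] (array([617.3,  28.9]), array([81. , 44.3]), 7.5)
yel [217.5 211.9] (array([495.5, 365.2]), array([136.4, 255.1]), 86.0)
yel [215.8  52.1] (array([1004.9,  404.9]), array([151.2, 230.8]), 1.1)
blue [286.5 266.7] (array([339.7, 164.2]), array([88.4, 89.3]), 1.3)
blue [145.8 244.7] (array([399.2, 559.1]), array([ 87.9, 116.2]), 1.3)
blue [351.1 209. ] (array([499.5, -13.3]), array([103.7, 399.5]), 19.5)
blue [361.2 171.2] (array([626.1, -55.8]), array([139.3,  64.9]), 6.8)
blue [573.2 170. ] (array([ 638.5, -675.1]), array([171.3, 212.5]), 61.0)
white [572.2 389.2] (array([  67., -542.]), array([ 65. , 324.6]), 1.2) (array([  64.8, -550. ]), array([ 65.8, 328.7]), 1.2)
white [396.1 387.3] (array([  57.8, -114. ]), array([ 64.9, 145.3]), 1.2) (array([  55.4, -116.6]), array([ 65.7, 147.1]), 1.2)
white [384.5 357.5] (array([118.8, -91.7]), array([ 75. , 138.7]), 15.1) (array([117.3, -94. ]), array([ 75.9, 140.4]), 15.1)
white [ 27.5 318
[... 1099 characters left out ...]
 378.2, -324.2]), array([17.7, 20.6]), 86.3)
black [442.  249.5] (array([ 382.6, -237. ]), array([17.8, 20.5]), 1.3)
black [  9.7 257.8] (array([341.3, 855.6]), array([ 27.6, 370.6]), 90.0)
black [471. 177.] (array([ 576.2, -322.9]), array([21.9, 19.9]), 42.4)
black [384.7 166.5] (array([598. , -95.6]), array([41.2, 41.8]), 55.5)
black [132.2 154. ] (array([622.5, 578. ]), array([205.5,  20.9]), 0.2)
(432, 212) [ 500.1 -243.    55. ]
(467, 178) [ 599.4 -344.3   65. ]
(437, 249) [ 394.7 -249.5   65. ]
(470, 251) [ 391.3 -339.7   65. ]
(438, 147) [ 708.1 -279.5   20. ]
(438, 300) [ 259.2 -258.9   20. ]
(288, 267) [339.4 158.6  30. ]
(145, 243) [389.7 541.1  90. ]
(305, 112) [775.3 121.7 100. ]
```

View pics/crop0.png

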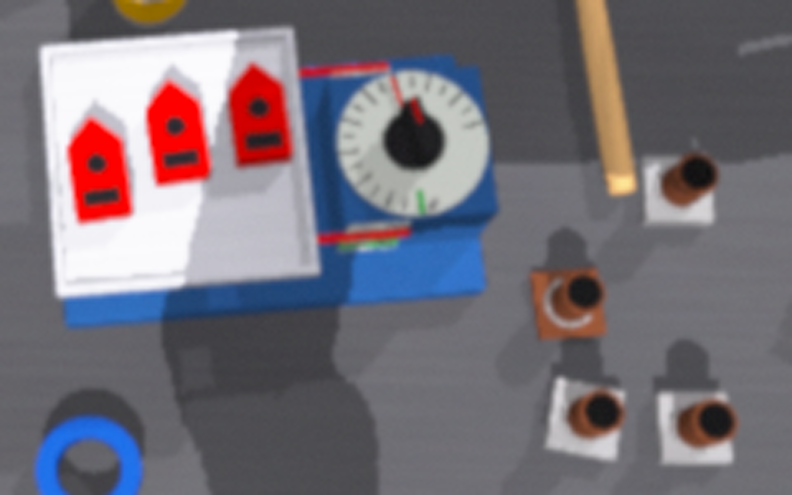

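The crop shows the pan turned a few degrees and the blocks pointing away from the robot. The knob pointer is nearly opposite the green mark. I'll move the wrist camera over the scale for a precise look.

Call:
apply_moves --pt "0 0 -1 0 0 0.81 1" --pt "0 0 -1 0 0 0.81 1" --pt "0 0 -1 0 0 0.81 1" --pt "0 0 -1 0 0 0.81 1" --pt "0.88 -0.95 -0.3 0 0 0 1" --pt "0.88 -0.95 -0.3 0 0 0 1" --pt "0.88 -0.95 -0.3 0 0 0 1" --pt "0.88 -0.95 -0.3 0 0 0 1"

```text
time: 1.1
tool_pos: [307.1, -435.2, 401.1]
tcp_rot: [-180.0, 0.0, 6.0]
ft_force: [-0.1, -0.2, 0.8]
finger_gap: 85.5
grip_force: 0.0
```

Call:
apply_moves --pt "0.88 -0.95 0 0 0 0 1" --pt "0.88 -0.95 0 0 0 0 1" --pt "0.88 -0.95 0 0 0 0 1" --pt "0.88 -0.95 0 0 0 0 1" --pt "0.88 -0.95 0 0 0 0 1" --pt "0.88 -0.95 0 0 0 0 1" --pt "0.88 -0.95 0 0 0 0 1" --pt "0.88 -0.95 0 0 0 0 1"

```text
time: 2.1
tool_pos: [493.4, -186.3, 400.8]
tcp_rot: [-180.0, 0.0, 6.0]
ft_force: [0.8, -0.2, -0.3]
finger_gap: 85.4
grip_force: 0.0
```

Call:
apply_moves --pt "0.88 -0.95 0 0 0 0 1" --pt "0.88 -0.95 0 0 0 0 1" --pt "0.88 -0.95 0 0 0 0 1" --pt "0.88 -0.95 0 0 0 0 1" --pt "0.88 -0.95 0 0 0 0 1" --pt "0.88 -0.95 0 0 0 0 1" --pt "0 0 0 0 0 0 1" --pt "0 0 0 0 0 0 1"

```text
time: 3.1
tool_pos: [632.4, -1.1, 400.7]
tcp_rot: [180.0, 0.1, 6.0]
ft_force: [0.1, 0.1, -0.4]
finger_gap: 85.2
grip_force: 0.0
```

```bash
python3 - <<'E'
from h import *
np.set_printoptions(suppress=True,precision=1)
C=cam("wrist"); im=snapshot("wrist"); cv2.imwrite("pics/w1.png",im[...,::-1])
s=sense(); print(s["time"],s["tool_pos"],s["tcp_rot"],s["joint_pos"])
h=hsv(im);H,S,V=[h[...,i].astype(int) for i in range(3)]
red=((H<8)|(H>172))&(S>150)&(V>110)
for b in blobs(red,200): print("red",b.mean(0),rect(toplane(C,b,152)))
for b in blobs((S<40)&(V>150),3000): print("white",b.mean(0),rect(toplane(C,b,134)))
for b in blobs(V<45,300): print("black",b.mean(0),rect(toplane(C,b,152)))
for b in blobs((H>22)&(H<34)&(S>150)&(V>120),800): print("yel",b.mean(0),rect(toplane(C,b,35)))
E
```

```text
3.15 [632.2  -1.5 401.1] [180.   0.   6.] [ -4.8  12.3  63.8  -0.  103.9  79.3]
red [179.7 214.3] (array([574.6, 152.4]), array([81.6, 52.6]), 10.1)
red [234.5 193. ] (array([606.8,  91.7]), array([80.6, 48. ]), 10.0)
red [294.  185.3] (array([623.5,  27.1]), array([80.4, 44.4]), 8.7)
red [360.2 138.7] (array([675.8, -39.9]), array([ 5.3, 70.5]), 6.1)
red [24.8 37.6] (array([741.8, 302.5]), array([14.5, 55.1]), 6.1)
white [390.9 209. ] (array([607.6, -99.2]), array([123.1, 120.7]), 9.6)
white [234.6 196. ] (array([585.6,  92.3]), array([210.3, 211.3]), 6.1)
black [330.3 352.7] (array([432.7, -22.3]), array([199.2, 846.1]), 6.0)
black [403.1 204.3] (array([607.8, -95.3]), array([43.9, 53.2]), 87.3)
yel [ 71.5 214.8] (array([499.8, 355.5]), array([146.5, 255.6]), 86.1)
```

View pics/w1.png

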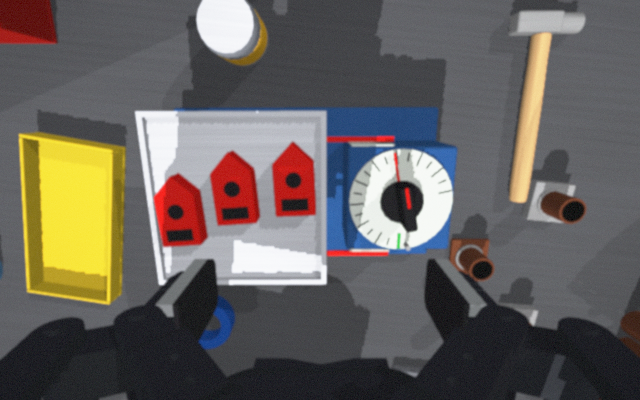

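The wrist view puts the blocks at (180,214), (234,193) and (294,185) and the knob at (403,204), with the scale yaw at 6.1°. The tray is at left. Next is block1, gripped at the rear of its body where the neighbour leaves room.

Call:
apply_moves --pt "0 0 0 0 0 -0.79 0.68" --pt "-0.3 -0.79 1 0 0 0 0.68" --pt "-0.3 -0.79 1 0 0 0 0.68" --pt "-0.3 -0.79 1 0 0 0 0.68" --pt "-0.3 -0.79 1 0 0 0 0.68" --pt "-0.3 -0.79 1 0 0 0 0.68" --pt "-0.3 -0.79 1 0 0 0 0.68" --pt "-0.3 -0.79 1 0 0 0 0.68" --grip_force 25

```text
time: 4.15
tool_pos: [542.2, 151.6, 190.8]
tcp_rot: [180.0, -0.1, 9.5]
ft_force: [-0.4, 0.4, -0.1]
finger_gap: 58.1
grip_force: 0.0
```

```bash
cat > go.py <<'E'
import sys
from h import *
# go.py yaw x y z : units of turn, then of shift at the new yaw
a=[float(v) for v in sys.argv[1:]]; s=sense(); y0=s["tcp_rot"][2]; p=s["tool_pos"]
y=np.radians(a[0]); d=np.array(a[1:])-p
dy=(a[0]-y0+180)%360-180
print("t %.2f"%s["time"],np.round(p,1),"yaw %.1f"%y0,"grip",round(s["finger_gap"],1),round(s["grip_force"],1))
print("az %.2f  dx %.2f dy %.2f dz %.2f"%(-np.radians(dy)/.08,(d[0]*np.cos(y)+d[1]*np.sin(y))/30,(d[0]*np.sin(y)-d[1]*np.cos(y))/30,-d[2]/30))
E
python3 go.py 9.6 542.3 151 150; python3 -c "
from h import *
cv2.imwrite('pics/w2.png',snapshot('wrist')[...,::-1])"
```

```text
t 4.15 [542.2 151.6 190.8] yaw 9.5 grip 58.1 0.0
az -0.02  dx -0.00 dy 0.02 dz 1.36
```

View pics/w2.png

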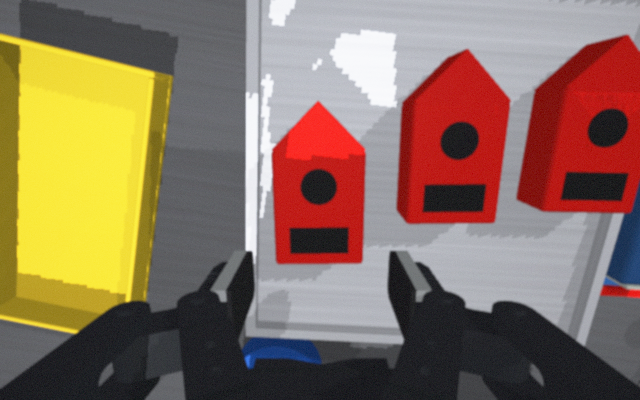

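The view shows block1 centred between the fingers, with its rear edge at row 263. I'll check its tool-frame offsets before going down.

```bash
python3 - <<'E'
from h import *
np.set_printoptions(suppress=True,precision=1)
C=cam("wrist"); s=sense(); a=np.radians(s["tcp_rot"][2])
for n,p in dict(rear1=(318,263),l1=(276,262),r1=(361,262),tip1=(318,102),rear2L=(398,210),rear2top=(409,222),rear2r=(495,222),tip2=(466,50),rear3a=(533,212),rear3b=(630,212),tip3=(627,36)).items():
    P=toplane(C,p,151.5)[0]; d=P-s["tool_pos"]; print(n,P,"tool x",d[0]*np.cos(a)+d[1]*np.sin(a),"tool y",d[0]*np.sin(a)-d[1]*np.cos(a))
E
```

```text
rear1 [531.3 152.8 151.5] tool x -7.369129477113694 tool y -0.3666615911396677
l1 [528.2 173.8 151.5] tool x -6.846030763697913 tool y -21.620447861932952
r1 [535.5 131.4 151.5] tool x -6.791085396797969 tool y 21.389515856608877
tip1 [608.3 165.7 151.5] tool x 70.74376539805668 tool y -0.27257653346473276
rear2L [565.3 119.2 151.5] tool x 20.61984329252051 tool y 38.44808816159306
rear2top [560.3 112.5 151.5] tool x 14.51104251394992 tool y 44.201137348321616
rear2r [567.3  71.  151.5] tool x 14.560016752337905 tool y 86.27585702809861
tip2 [640.  106.6 151.5] tool x 92.19522760047187 tool y 63.31860119767667
rear3a [575.3  54.4 151.5] tool x 19.683334487419447 tool y 104.02115191325404
rear3b [583.2   8.  151.5] tool x 19.73681060369814 tool y 151.06438406920546
tip3 [656.8  40.7 151.5] tool x 97.73669757848245 tool y 131.11699658384845
```

The block's rear edge is 7 mm behind the pad centre and the block is centred side to side, so I'll go down, grip and lift.

Call:
apply_moves --pt "0.07 0 0.7 0 0 0 0.68" --pt "0 0 0.8 0 0 0 0.68" --pt "0 0 0 0 0 0 0.68" --pt "0 0 0 0 0 0 0.3" --pt "0 0 0 0 0 0 0.3" --pt "0 0 0 0 0 0 0.3" --pt "0 0 0 0 0 0 0.3" --grip_force 25

```text
time: 5.08
tool_pos: [545.2, 152.5, 146.9]
tcp_rot: [-180.0, -0.1, 9.6]
ft_force: [0.6, -0.5, 0.2]
finger_gap: 45.0
grip_force: 32.2
```

Call:
apply_moves --pt "0 0 -0.5 0 0 0 0.3" --pt "0 0 -0.7 0 0 0 0.3" --pt "0 0 -0.7 0 0 0 0.3"

```text
time: 5.45
tool_pos: [544.9, 152.6, 205.0]
tcp_rot: [-180.0, -0.0, 9.6]
ft_force: [-0.2, 0.2, -0.2]
finger_gap: 45.4
grip_force: 32.1
```

```bash
python3 go.py 86 424 342 100; python3 -c "
from h import *
cv2.imwrite('pics/w3.png',snapshot('wrist')[...,::-1])"
```

```text
t 5.45 [544.9 152.6 205. ] yaw 9.6 grip 45.4 32.1
az -16.66  dx 6.02 dy -4.46 dz 3.50
```

View pics/w3.png

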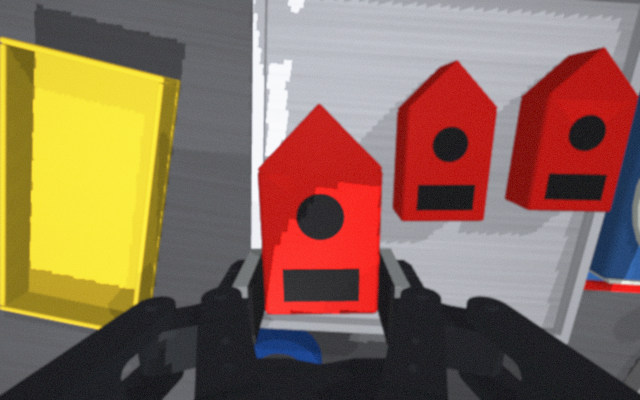

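The block is held square. Turning and carrying it to the tray.

Call:
apply_moves --pt "0 0 0 0 0 -0.98 0.3" --pt "0 0 0 0 0 -0.98 0.3" --pt "0 0 0 0 0 -0.98 0.3" --pt "0 0 0 0 0 -0.98 0.3" --pt "0 0 0 0 0 -0.98 0.3" --pt "0 0 0 0 0 -0.98 0.3" --pt "0 0 0 0 0 -0.98 0.3" --pt "0 0 0 0 0 -0.98 0.3"

```text
time: 6.5
tool_pos: [544.9, 152.5, 203.7]
tcp_rot: [180.0, -0.0, 45.7]
ft_force: [-0.6, -0.3, 0.1]
finger_gap: 45.5
grip_force: 32.0
```

Call:
apply_moves --pt "0 0 0 0 0 -0.98 0.3" --pt "0 0 0 0 0 -0.98 0.3" --pt "0 0 0 0 0 -0.98 0.3" --pt "0 0 0 0 0 -0.98 0.3" --pt "0 0 0 0 0 -0.98 0.3" --pt "0 0 0 0 0 -0.98 0.3" --pt "0 0 0 0 0 -0.98 0.3" --pt "0 0 0 0 0 -0.98 0.3"

```text
time: 7.5
tool_pos: [544.9, 152.5, 203.7]
tcp_rot: [180.0, -0.0, 81.6]
ft_force: [-0.2, -0.1, -1.2]
finger_gap: 44.7
grip_force: 32.0
```

Call:
apply_moves --pt "0 0 0 0 0 -0.98 0.3" --pt "0.86 -0.64 0.5 0 0 0 0.3" --pt "0.86 -0.64 0.5 0 0 0 0.3" --pt "0.86 -0.64 0.5 0 0 0 0.3" --pt "0.86 -0.64 0.5 0 0 0 0.3" --pt "0.86 -0.64 0.5 0 0 0 0.3" --pt "0.86 -0.64 0.5 0 0 0 0.3" --pt "0.86 -0.64 0.5 0 0 0 0.3"

```text
time: 8.5
tool_pos: [423.0, 343.1, 98.4]
tcp_rot: [180.0, -0.0, 86.0]
ft_force: [0.2, 0.3, 0.1]
finger_gap: 45.3
grip_force: 32.1
```

```bash
python3 go.py 86 424 342 29
```

```text
t 8.50 [423.  343.1  98.4] yaw 86.0 grip 45.3 32.1
az -0.00  dx -0.03 dy 0.04 dz 2.31
```

Call:
apply_moves --pt "0 0 0.9 0 0 0 0.3" --pt "0 0 0.9 0 0 0 0.3" --pt "0 0 0.5 0 0 0 0.3" --pt "0 0 0 0 0 0 0.3" --pt "0 0 0 0 0 0 0.66" --pt "0 0 0 0 0 0 0.66" --pt "0 0 0 0 0 0 0.66" --pt "0 0 -0.6 0 0 0 0.66"

```text
time: 9.5
tool_pos: [422.3, 341.3, 46.8]
tcp_rot: [-179.9, 0.1, 86.0]
ft_force: [0.1, -0.3, -0.4]
finger_gap: 56.3
grip_force: 0.0
```

Call:
apply_moves --pt "0 0 -1 0 0 0.8 0.66" --pt "0 0 -1 0 0 0.95 0.66" --pt "0 0 -1 0 0 0.95 0.66" --pt "0 0 -1 0 0 0.95 0.66" --pt "0 0 -1 0 0 0.95 0.66" --pt "0 0 0 0 0 0.95 0.66" --pt "0 0 0 0 0 0.95 0.66" --pt "0 0 0 0 0 0.95 0.66"

```text
time: 10.5
tool_pos: [423.6, 342.2, 199.1]
tcp_rot: [180.0, -0.1, 51.7]
ft_force: [1.0, -0.4, 0.3]
finger_gap: 56.4
grip_force: 0.0
```

Call:
apply_moves --pt "0 0 0 0 0 1 0.66" --pt "0 0 0 0 0 1 0.66" --pt "0 0 0 0 0 1 0.66" --pt "0 0 0 0 0 1 0.66" --pt "0 0 0 0 0 1 0.66" --pt "0 0 0 0 0 1 0.66" --pt "0 0 0 0 0 1 0.66" --pt "0 0 0 0 0 1 0.66"

```text
time: 11.5
tool_pos: [423.6, 342.2, 199.0]
tcp_rot: [-180.0, -0.1, 15.0]
ft_force: [0.0, -0.9, -0.2]
finger_gap: 56.8
grip_force: 0.0
```

```bash
python3 go.py 10 570 96 190; python3 -c "
from h import *
cv2.imwrite('pics/top4.png',snapshot('top')[100:300,160:420,::-1])"
```

```text
t 11.50 [423.6 342.2 199. ] yaw 15.0 grip 56.8 0.0
az 1.09  dx 3.38 dy 8.93 dz 0.30
```

Call:
apply_moves --pt "0 0 0 0 0 0.55 0.66" --pt "0 0 0 0 0 0.54 0.66" --pt "0.38 0.99 0 0 0 0 0.66" --pt "0.38 0.99 0 0 0 0 0.66" --pt "0.38 0.99 0 0 0 0 0.66" --pt "0.38 0.99 0 0 0 0 0.66" --pt "0.38 0.99 0 0 0 0 0.66" --pt "0.38 0.99 0 0 0 0 0.66"

```text
time: 12.55
tool_pos: [522.8, 177.9, 198.7]
tcp_rot: [-180.0, -0.1, 10.2]
ft_force: [0.8, 1.0, -0.0]
finger_gap: 56.6
grip_force: 0.0
```

Call:
apply_moves --pt "0.38 0.99 0.1 0 0 0 0.66" --pt "0.38 0.99 0.2 0 0 0 0.66" --pt "0.38 0.99 0 0 0 0 0.66" --pt "0 0 0 0 0 0 0.66"

```text
time: 13.05
tool_pos: [572.5, 95.2, 189.4]
tcp_rot: [180.0, -0.1, 10.1]
ft_force: [-0.1, 1.1, 0.4]
finger_gap: 56.6
grip_force: 0.0
```

```bash
cat > red.py <<'E'
from h import *
import sys
np.set_printoptions(suppress=True,precision=1)
# red blobs of the wrist view on plane z, corner points in tool axes
z=float(sys.argv[1]); C=cam("wrist"); s=sense(); im=snapshot("wrist"); cv2.imwrite("pics/wl.png",im[...,::-1]); a=np.radians(s["tcp_rot"][2])
h=hsv(im);H,S,V=[h[...,i].astype(int) for i in range(3)]
for b in blobs(((H<8)|(H>172))&(S>150)&(V>60),2000):
    P=toplane(C,b,z)-s["tool_pos"]; Q=np.c_[P[:,0]*np.cos(a)+P[:,1]*np.sin(a),P[:,0]*np.sin(a)-P[:,1]*np.cos(a)]
    print("px",b.mean(0),"tool x",Q[:,0].min(),Q[:,0].max(),"y",Q[:,1].min(),Q[:,1].max(),rect(Q))
E
python3 red.py 151.5; python3 go.py 10 570 96 146
```

```text
px [ 27.7 291.8] tool x -44.73400930291217 -7.665857418793568 y -172.10547476372113 -134.26592452547507 (array([ -27. , -153.1]), array([34.1, 31.1]), 13.5)
px [331.3 195.1] tool x -7.602782050622457 72.8497175968712 y -16.09089151250448 28.720551438205334 (array([32.6,  6.3]), array([80.5, 44.8]), 0.1)
px [467.5 180.6] tool x -3.1142956196722515 78.10199038747534 y 45.59135623813568 97.8375267860476 (array([37.8, 71.9]), array([80.8, 51. ]), 1.8)
t 13.10 [572.   96.4 189.3] yaw 10.1 grip 56.4 0.0
az 0.03  dx -0.07 dy 0.00 dz 1.44
```

View pics/wl.png

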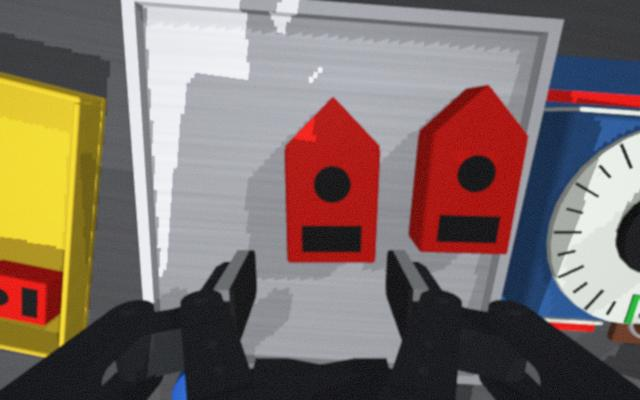

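Block2 spans tool y −15 to +29 and block3 starts at about +51, so I'll shift 5 mm to the right, then grip.

Call:
apply_moves --pt "0 0.17 0 0 0 0 0.66" --pt "0 0 0.7 0 0 0 0.66" --pt "0 0 0.71 0 0 0 0.66" --pt "0 0 0 0 0 0 0.66" --pt "0 0 0 0 0 0 0.3" --pt "0 0 0 0 0 0 0.3" --pt "0 0 0 0 0 0 0.3"

```text
time: 13.98
tool_pos: [573.0, 92.2, 147.0]
tcp_rot: [180.0, -0.1, 10.2]
ft_force: [0.7, 0.4, 0.4]
finger_gap: 45.6
grip_force: 29.6
```

Call:
apply_moves --pt "0 0 0 0 0 0 0.3" --pt "0 0 -0.5 0 0 0 0.3" --pt "0 0 -0.7 0 0 -0.96 0.3" --pt "0 0 -0.7 0 0 -0.96 0.3" --pt "0 0 0 0 0 -0.96 0.3" --pt "0 0 0 0 0 -0.96 0.3" --pt "0 0 0 0 0 -0.96 0.3" --pt "0 0 0 0 0 -0.96 0.3"

```text
time: 14.98
tool_pos: [572.7, 92.0, 204.2]
tcp_rot: [180.0, -0.0, 36.7]
ft_force: [-0.4, -0.1, -1.0]
finger_gap: 45.8
grip_force: 29.6
```

Call:
apply_moves --pt "0 0 0 0 0 -0.96 0.3" --pt "0 0 0 0 0 -0.96 0.3" --pt "0 0 0 0 0 -0.96 0.3" --pt "0 0 0 0 0 -0.96 0.3" --pt "0 0 0 0 0 -0.96 0.3" --pt "0 0 0 0 0 -0.96 0.3" --pt "0 0 0 0 0 -0.96 0.3" --pt "0 0 0 0 0 -0.96 0.3"

```text
time: 15.98
tool_pos: [572.7, 92.0, 204.2]
tcp_rot: [179.9, -0.0, 71.9]
ft_force: [-0.7, 0.3, -0.2]
finger_gap: 45.4
grip_force: 29.6
```

```bash
python3 go.py 86 496 337 100
```

```text
t 15.97 [572.7  92.  204.2] yaw 71.9 grip 45.4 29.6
az -3.07  dx 7.97 dy -3.12 dz 3.47
```

Call:
apply_moves --pt "0 0 0 0 0 -0.77 0.3" --pt "0 0 0 0 0 -0.77 0.3" --pt "0 0 0 0 0 -0.77 0.3" --pt "0 0 0 0 0 -0.76 0.3" --pt "1 -0.39 0.43 0 0 0 0.3" --pt "1 -0.39 0.43 0 0 0 0.3" --pt "1 -0.39 0.43 0 0 0 0.3" --pt "1 -0.39 0.43 0 0 0 0.3"

```text
time: 16.98
tool_pos: [534.5, 216.1, 152.2]
tcp_rot: [179.9, -0.0, 85.8]
ft_force: [0.2, 1.1, -1.1]
finger_gap: 45.2
grip_force: 29.6
```

Call:
apply_moves --pt "1 -0.39 0.43 0 0 0 0.3" --pt "1 -0.39 0.43 0 0 0 0.3" --pt "1 -0.39 0.43 0 0 0 0.3" --pt "1 -0.39 0.43 0 0 0 0.3" --pt "0 0 0 0 0 0 0.3"

```text
time: 17.6
tool_pos: [495.2, 339.8, 99.5]
tcp_rot: [-179.9, 0.0, 86.0]
ft_force: [0.5, -0.9, 0.7]
finger_gap: 45.6
grip_force: 29.5
```

```bash
python3 go.py 86 496 337 28.5
```

```text
t 17.60 [495.2 339.8  99.5] yaw 86.0 grip 45.6 29.5
az -0.00  dx -0.09 dy 0.03 dz 2.37
```

Call:
apply_moves --pt "-0.09 0 0.9 0 0 0 0.3" --pt "0 0 0.9 0 0 0 0.3" --pt "0 0 0.57 0 0 0 0.3" --pt "0 0 0 0 0 0 0.3" --pt "0 0 0 0 0 0 0.66" --pt "0 0 0 0 0 0 0.66" --pt "0 0 0 0 0 0 0.66" --pt "0 0 -0.6 0 0 0 0.66"

```text
time: 18.6
tool_pos: [495.2, 334.9, 46.1]
tcp_rot: [-179.9, 0.1, 85.8]
ft_force: [0.6, -0.2, -0.0]
finger_gap: 56.7
grip_force: 0.0
```

Call:
apply_moves --pt "0 0 -1 0 0 0.9 0.66" --pt "0 0 -1 0 0 1 0.72" --pt "0 0 -1 0 0 1 0.72" --pt "0 0 -1 0 0 1 0.72" --pt "0 0 -1 0 0 1 0.72" --pt "0 0 0 0 0 1 0.72" --pt "0 0 0 0 0 1 0.72" --pt "0 0 0 0 0 1 0.72"

```text
time: 19.6
tool_pos: [496.5, 335.7, 198.6]
tcp_rot: [180.0, -0.1, 49.5]
ft_force: [-0.2, 0.6, 0.3]
finger_gap: 61.2
grip_force: 0.0
```

Call:
apply_moves --pt "0 0 0 0 0 1 0.72" --pt "0 0 0 0 0 1 0.72" --pt "0 0 0 0 0 1 0.72" --pt "0 0 0 0 0 1 0.72" --pt "0 0 0 0 0 1 0.72" --pt "0 0 0 0 0 1 0.72" --pt "0 0 0 0 0 1 0.72" --pt "0 0 0 0 0 1 0.72"

```text
time: 20.6
tool_pos: [496.5, 335.7, 198.5]
tcp_rot: [-180.0, -0.1, 12.8]
ft_force: [-0.8, -0.1, -0.1]
finger_gap: 61.6
grip_force: 0.0
```

```bash
python3 go.py 8.3 590 27.5 195
```

```text
t 20.60 [496.5 335.7 198.5] yaw 12.8 grip 61.6 0.0
az 0.99  dx 1.60 dy 10.61 dz 0.12
```

Call:
apply_moves --pt "0 0 0 0 0 0.99 0.72" --pt "0.15 0.96 0 0 0 0 0.72" --pt "0.15 0.96 0 0 0 0 0.72" --pt "0.15 0.96 0 0 0 0 0.72" --pt "0.15 0.96 0 0 0 0 0.72" --pt "0.15 0.96 0 0 0 0 0.72" --pt "0.15 0.96 0 0 0 0 0.72" --pt "0.15 0.96 0 0 0 0 0.72"

```text
time: 21.6
tool_pos: [557.5, 139.9, 198.4]
tcp_rot: [-180.0, -0.1, 8.4]
ft_force: [0.5, -0.1, -0.7]
finger_gap: 61.7
grip_force: 0.0
```

Call:
apply_moves --pt "0.15 0.96 0 0 0 0 0.72" --pt "0.15 0.96 0 0 0 0 0.72" --pt "0.15 0.96 0 0 0 0 0.72" --pt "0.1 0.96 0 0 0 0 0.72" --pt "0 0 0 0 0 0 0.72"

```text
time: 22.22
tool_pos: [590.8, 27.4, 198.2]
tcp_rot: [180.0, -0.1, 8.3]
ft_force: [-0.9, 0.6, 0.2]
finger_gap: 61.3
grip_force: 0.0
```

```bash
python3 red.py 154.5; python3 go.py 8.3 590 27.5 151
```

```text
px [327.1 194.1] tool x -7.846503507048989 71.76310905878331 y -17.907319220024856 26.599615252034546 (array([32. ,  4.3]), array([44.5, 79.6]), 89.9)
t 22.27 [590.5  28.6 198. ] yaw 8.3 grip 61.3 0.0
az 0.01  dx -0.02 dy 0.03 dz 1.57
```

Call:
apply_moves --pt "0.05 0.16 0 0 0 0 0.72" --pt "0 0 0.8 0 0 0 0.72" --pt "0 0 0.77 0 0 0 0.72" --pt "0 0 0 0 0 0 0.72" --pt "0 0 0 0 0 0 0.3" --pt "0 0 0 0 0 0 0.3" --pt "0 0 0 0 0 0 0.3" --pt "0 0 0 0 0 0 0.3"

```text
time: 23.28
tool_pos: [592.8, 24.6, 150.2]
tcp_rot: [180.0, -0.1, 8.4]
ft_force: [-0.2, -0.3, 0.7]
finger_gap: 45.0
grip_force: 32.8
```

Call:
apply_moves --pt "0 0 -0.5 0 0 0 0.3" --pt "0 0 -0.7 0 0 -0.97 0.3" --pt "0 0 -0.7 0 0 -0.97 0.3" --pt "0 0 0 0 0 -0.97 0.3" --pt "0 0 0 0 0 -0.97 0.3" --pt "0 0 0 0 0 -0.97 0.3" --pt "0 0 0 0 0 -0.97 0.3" --pt "0 0 0 0 0 -0.97 0.3"

```text
time: 24.28
tool_pos: [592.6, 24.6, 207.8]
tcp_rot: [180.0, -0.0, 39.7]
ft_force: [0.2, -0.1, -0.4]
finger_gap: 45.3
grip_force: 32.8
```

Call:
apply_moves --pt "0 0 0 0 0 -0.97 0.3" --pt "0 0 0 0 0 -0.97 0.3" --pt "0 0 0 0 0 -0.97 0.3" --pt "0 0 0 0 0 -0.97 0.3" --pt "0 0 0 0 0 -0.97 0.3" --pt "0 0 0 0 0 -0.97 0.3" --pt "0 0 0 0 0 -0.97 0.3" --pt "0 0 0 0 0 -0.97 0.3"

```text
time: 25.28
tool_pos: [592.6, 24.5, 207.8]
tcp_rot: [180.0, -0.0, 75.3]
ft_force: [-0.7, -0.3, -0.1]
finger_gap: 45.3
grip_force: 32.8
```

```bash
python3 go.py 86 568 332 100
```

```text
t 25.27 [592.6  24.5 207.8] yaw 75.3 grip 45.3 32.8
az -2.34  dx 10.17 dy -1.53 dz 3.59
```

Call:
apply_moves --pt "0 0 0 0 0 -0.78 0.3" --pt "0 0 0 0 0 -0.78 0.3" --pt "0 0 0 0 0 -0.78 0.3" --pt "0.92 -0.14 0.33 0 0 0 0.3" --pt "0.92 -0.14 0.33 0 0 0 0.3" --pt "0.92 -0.14 0.33 0 0 0 0.3" --pt "0.92 -0.14 0.33 0 0 0 0.3" --pt "0.92 -0.14 0.33 0 0 0 0.3"

```text
time: 26.28
tool_pos: [581.8, 164.6, 158.1]
tcp_rot: [179.9, -0.0, 85.8]
ft_force: [1.7, -1.3, 2.1]
finger_gap: 45.1
grip_force: 32.9
```

Call:
apply_moves --pt "0.92 -0.14 0.33 0 0 0 0.3" --pt "0.92 -0.14 0.33 0 0 0 0.3" --pt "0.92 -0.14 0.33 0 0 0 0.3" --pt "0.92 -0.14 0.33 0 0 0 0.3" --pt "0.92 -0.14 0.33 0 0 0 0.3" --pt "0.05 0 0.33 0 0 0 0.3" --pt "0 0 0 0 0 0 0.3"

```text
time: 27.15
tool_pos: [570.2, 303.8, 97.0]
tcp_rot: [-179.9, 0.1, 85.9]
ft_force: [0.1, 0.3, -0.9]
finger_gap: 45.2
grip_force: 32.7
```

```bash
python3 go.py 86 568 332 28.5
```

```text
t 27.15 [570.2 303.8  97. ] yaw 85.9 grip 45.2 32.7
az -0.03  dx 0.93 dy -0.14 dz 2.28
```

Call:
apply_moves --pt "0.93 -0.14 0.2 0 0 0 0.3" --pt "0 0 0.9 0 0 0 0.3" --pt "0 0 0.9 0 0 0 0.3" --pt "0 0 0.28 0 0 0 0.3" --pt "0 0 0 0 0 0 0.3"

```text
time: 27.78
tool_pos: [568.6, 331.8, 29.5]
tcp_rot: [-180.0, 0.0, 85.8]
ft_force: [-0.3, -0.2, 0.4]
finger_gap: 45.6
grip_force: 32.7
```

```bash
python3 go.py 86 568 332 28.5;  python3 -c "
from h import *
cv2.imwrite('pics/w5.png',snapshot('wrist')[...,::-1])"
```

```text
t 27.77 [568.6 331.8  29.5] yaw 85.8 grip 45.6 32.7
az -0.05  dx 0.00 dy -0.02 dz 0.03
```

View pics/w5.png

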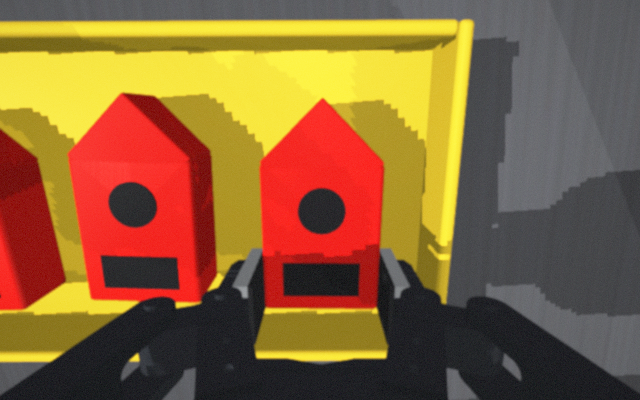

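All three blocks sit flat in the tray, with the third still in the jaws. I'll release it, rise and go to look at the knob.

Call:
apply_moves --pt "0 0 0 0 0 0 0.66" --pt "0 0 0 0 0 0 0.66" --pt "0 0 0 0 0 0 0.66" --pt "0 0 -0.6 0 0 0 0.66" --pt "0 0 -1 0 0 0 0.66" --pt "0 0 -1 0 0 0.97 0.66" --pt "0 0 -1 0 0 0.97 0.66" --pt "0 0 -1 0 0 0.97 0.66"

```text
time: 28.82
tool_pos: [568.7, 332.7, 170.0]
tcp_rot: [179.9, -0.1, 72.4]
ft_force: [0.5, 0.0, 0.1]
finger_gap: 56.4
grip_force: 0.0
```

Call:
apply_moves --pt "0 0 -1 0 0 0.97 0.6" --pt "0 0 -1 0 0 0.97 0.6" --pt "0 0 -1 0 0 0.97 0.6" --pt "0 0 -1 0 0 0.97 0.6" --pt "0 0 -1 0 0 0.97 0.6" --pt "0 0 0 0 0 0.97 0.6" --pt "0 0 0 0 0 0.97 0.6" --pt "0 0 0 0 0 0.97 0.6"

```text
time: 29.82
tool_pos: [568.4, 332.6, 319.1]
tcp_rot: [180.0, -0.1, 36.8]
ft_force: [-0.8, -0.4, 1.0]
finger_gap: 51.6
grip_force: 0.0
```

Call:
apply_moves --pt "0 0 0 0 0 0.97 0.6" --pt "0 0 0 0 0 0.97 0.6" --pt "0 0 0 0 0 0.97 0.6" --pt "0 0 0 0 0 0.97 0.6" --pt "0 0 0 0 0 0.97 0.6"

```text
time: 30.45
tool_pos: [568.4, 332.5, 319.0]
tcp_rot: [-180.0, -0.1, 14.6]
ft_force: [0.0, 1.4, -0.2]
finger_gap: 51.5
grip_force: 0.0
```

```bash
python3 go.py 12 580 -98 290
```

```text
t 30.45 [568.4 332.5 319. ] yaw 14.6 grip 51.5 0.0
az 0.56  dx -2.60 dy 14.12 dz 0.97
```

Call:
apply_moves --pt "0 0 0 0 0 0.56 0.6" --pt "-0.18 0.94 0 0 0 0 0.6" --pt "-0.18 0.94 0 0 0 0 0.6" --pt "-0.18 0.94 0 0 0 0 0.6" --pt "-0.18 0.94 0 0 0 0 0.6" --pt "-0.18 0.94 0 0 0 0 0.6" --pt "-0.18 0.94 0 0 0 0 0.6" --pt "-0.18 0.94 0 0 0 0 0.6"

```text
time: 31.45
tool_pos: [572.9, 130.7, 318.9]
tcp_rot: [180.0, -0.1, 12.1]
ft_force: [-0.2, 0.8, -0.6]
finger_gap: 51.2
grip_force: 0.0
```

Call:
apply_moves --pt "-0.18 0.94 0 0 0 0 0.6" --pt "-0.18 0.94 0 0 0 0 0.6" --pt "-0.18 0.94 0 0 0 0 0.6" --pt "-0.18 0.94 0 0 0 0 0.6" --pt "-0.18 0.94 0.2 0 0 0 0.6" --pt "-0.18 0.94 0.4 0 0 0 0.6" --pt "-0.18 0.94 0.4 0 0 0 0.6" --pt "0 0 0 0 0 0 0.6"

```text
time: 32.45
tool_pos: [576.9, -70.9, 287.4]
tcp_rot: [180.0, 0.0, 12.0]
ft_force: [-1.0, 0.4, -0.1]
finger_gap: 51.4
grip_force: 0.0
```

```bash
python3 go.py 12 606 -99 145;  python3 -c "
from h import *
np.set_printoptions(suppress=True,precision=1)
C=cam('wrist'); im=snapshot('wrist'); cv2.imwrite('pics/w6.png',im[...,::-1])
h=hsv(im);H,S,V=[h[...,i].astype(int) for i in range(3)]
for b in blobs((V<50),300): print('black',b.mean(0),rect(toplane(C,b,154)))
for b in blobs(((H<8)|(H>172))&(S>150)&(V>90),30): print('red',b.mean(0),rect(toplane(C,b,154)))
for b in blobs((H>50)&(H<70)&(S>120)&(V>90),30): print('green',b.mean(0),toplane(C,b.mean(0),121))
for b in blobs((S<45)&(V>150),3000): print('white',b.mean(0),rect(toplane(C,b,121)))
"
```

```text
t 32.45 [576.9 -70.9 287.4] yaw 12.0 grip 51.4 0.0
az -0.00  dx 0.75 dy 1.12 dz 4.75
black [465.4 277.5] (array([ 538. , -202.6]), array([19. , 20.6]), 12.0)
black [335.3 346.8] (array([465. , -95.1]), array([146.8, 586.8]), 12.0)
black [591.8 211. ] (array([ 613.4, -281.4]), array([20.9, 21.5]), 42.5)
black [363.9 170.4] (array([607. , -97.3]), array([44.3, 49.7]), 79.2)
red [296.  237.8] (array([543.1, -59. ]), array([ 5.9, 70. ]), 6.1)
red [367.8 155.8] (array([618.3, -99.5]), array([24.3,  4.9]), 17.5)
red [359.7 114.8] (array([645.8, -86.3]), array([29.6,  2.2]), 13.8)
red [311.   69.8] (array([668.7, -45.5]), array([ 5.4, 70.6]), 6.4)
green [354.4 223.7] [[ 554.5 -107.6  121. ]]
white [354.3 159.7] (array([ 606. , -102.4]), array([124.5, 124.2]), 37.1)
white [133.4 123.3] (array([587.6,  94.7]), array([212.4, 209.1]), 6.2)
```

View pics/w6.png

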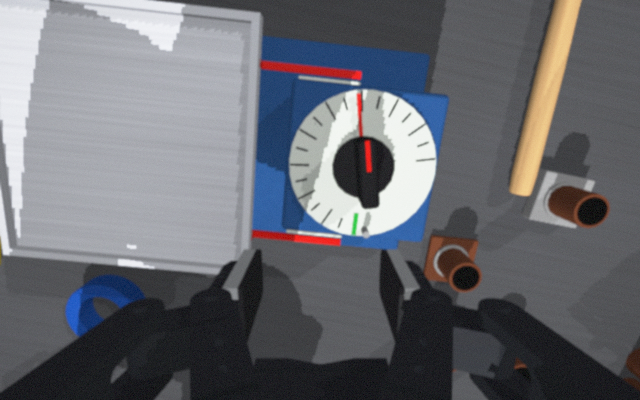

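The knob is centred near (364,165). Its pointer heads about 16° and the green mark about 186°, so it needs about +170° of turn. I'll line up and go down onto the bar.

```bash
python3 go.py 16 606.5 -101.5 143
```

```text
t 32.50 [577.3 -69.8 288.1] yaw 12.0 grip 51.0 0.0
az -0.86  dx 0.65 dy 1.28 dz 4.84
```

Call:
apply_moves --pt "0 0 0 0 0 -0.86 0.6" --pt "0.33 0.64 0.6 0 0 0 0.6" --pt "0.32 0.64 0.6 0 0 0 0.6" --pt "0 0 0.9 0 0 0 0.6" --pt "0 0 0.9 0 0 0 0.6" --pt "0 0 0.9 0 0 0 0.6" --pt "0 0 0.6 0 0 0 0.6" --pt "0 0 0.3 0 0 0 0.6"

```text
time: 33.5
tool_pos: [606.9, -100.1, 143.0]
tcp_rot: [-180.0, 0.0, 16.1]
ft_force: [-1.2, 1.8, 7.1]
finger_gap: 51.2
grip_force: 4.8
```

Call:
apply_moves --pt "0 0 0 0 0 0 0.4" --pt "0 0 0 0 0 0 0" --pt "0 0 0 0 0 0 0" --pt "0 0 0 0 0 0 0" --pt "0 0 0 0 0 0 0" --pt "0 0 0 0 0 0 0" --grip_force 30

```text
time: 34.25
tool_pos: [606.9, -100.2, 142.7]
tcp_rot: [-179.9, -0.0, 16.1]
ft_force: [5.4, 1.8, -12.8]
finger_gap: 48.4
grip_force: 33.1
```

```bash
python3 go.py 187 606.5 -101.5 143; python3 -c "
from h import *
s=sense();print(s['ft_force'],s['wrist_torque'],s['joint_pos'])"
```

```text
t 34.25 [ 606.9 -100.2  142.7] yaw 16.1 grip 48.4 33.1
az -37.29  dx 0.02 dy -0.04 dz -0.01
[  5.44586117   1.78580331 -12.79561834] [ 0.66119807 -0.82730657  0.0714136 ] [-1.41815720e+01  1.36955020e+01  8.91678001e+01  6.04285129e-02
  7.71685368e+01  5.97235492e+01]
```

The jaws stopped at 48 mm, so they hold the round base and not the bar. I'll open, rise 14 mm and close again.

Call:
apply_moves --pt "0 0 0 0 0 0 0.65" --pt "0 0 0 0 0 0 0.65" --pt "0 0 -0.25 0 0 0 0.65" --pt "0 0 -0.25 0 0 0 0.65" --pt "0 0 0 0 0 0 0" --pt "0 0 0 0 0 0 0" --pt "0 0 0 0 0 0 0" --pt "0 0 0 0 0 0 0" --grip_force 30

```text
time: 35.25
tool_pos: [606.8, -100.3, 158.4]
tcp_rot: [-180.0, 0.0, 16.1]
ft_force: [-1.9, 3.7, 4.3]
finger_gap: 13.3
grip_force: 31.7
```

```bash
python3 go.py 187 606.5 -101.5 143; python3 -c "
from h import *
s=sense();print(s['ft_force'],s['wrist_torque'],s['joint_pos']); cv2.imwrite('pics/w7.png',snapshot('wrist')[...,::-1])"
```

```text
t 35.25 [ 606.8 -100.3  158.4] yaw 16.1 grip 13.3 31.7
az -37.29  dx 0.02 dy -0.04 dz 0.51
[-1.92547544  3.7204404   4.34534715] [ 0.59786347  0.38850466 -0.07229255] [-1.41796007e+01  1.29013606e+01  8.83832906e+01  3.38482100e-02
  7.87429220e+01  5.97218988e+01]
```

View pics/w7.png

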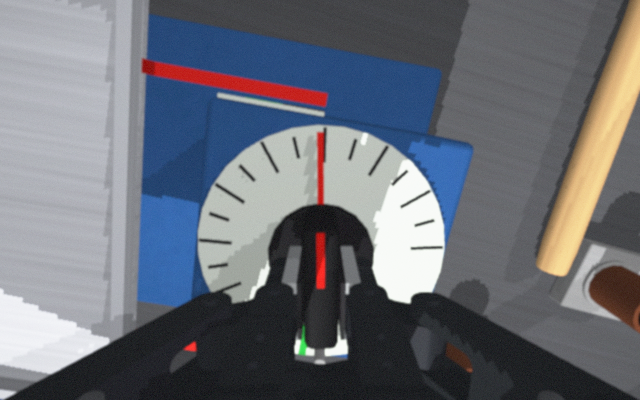

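The jaws are on the bar with a 13.3 mm gap, aligned with the pointer. I'll turn anticlockwise.

Call:
apply_moves --pt "0 0 0 0 0 -0.98 0" --pt "0 0 0 0 0 -0.98 0" --pt "0 0 0 0 0 -0.98 0" --pt "0 0 0 0 0 -0.98 0" --pt "0 0 0 0 0 -0.98 0" --pt "0 0 0 0 0 -0.98 0" --pt "0 0 0 0 0 -0.98 0" --pt "0 0 0 0 0 -0.98 0"

```text
time: 36.3
tool_pos: [606.4, -99.7, 158.3]
tcp_rot: [-179.9, -0.0, 52.2]
ft_force: [-5.3, 7.2, 7.1]
finger_gap: 13.6
grip_force: 32.0
```

Call:
apply_moves --pt "0 0 0 0 0 -0.98 0" --pt "0 0 0 0 0 -0.98 0" --pt "0 0 0 0 0 -0.98 0" --pt "0 0 0 0 0 -0.98 0" --pt "0 0 0 0 0 -0.98 0" --pt "0 0 0 0 0 -0.98 0" --pt "0 0 0 0 0 -0.98 0" --pt "0 0 0 0 0 -0.98 0"

```text
time: 37.3
tool_pos: [605.7, -99.4, 158.3]
tcp_rot: [-179.8, -0.1, 88.1]
ft_force: [-9.5, 7.7, 10.2]
finger_gap: 13.8
grip_force: 32.4
```

Call:
apply_moves --pt "0 0 0 0 0 -0.98 0" --pt "0 0 0 0 0 -0.98 0" --pt "0 0 0 0 0 -0.98 0" --pt "0 0 0 0 0 -0.98 0" --pt "0 0 0 0 0 -0.98 0" --pt "0 0 0 0 0 -0.98 0" --pt "0 0 0 0 0 -0.98 0" --pt "0 0 0 0 0 -0.98 0"

```text
time: 38.3
tool_pos: [605.0, -99.6, 158.3]
tcp_rot: [-179.8, -0.2, 124.1]
ft_force: [-14.8, 8.2, 12.3]
finger_gap: 13.3
grip_force: 32.7
```

Call:
apply_moves --pt "0 0 0 0 0 -0.98 0" --pt "0 0 0 0 0 -0.98 0" --pt "0 0 0 0 0 -0.98 0" --pt "0 0 0 0 0 -0.98 0" --pt "0 0 0 0 0 -0.98 0" --pt "0 0 0 0 0 -0.98 0" --pt "0 0 0 0 0 -0.98 0" --pt "0 0 0 0 0 -0.98 0"

```text
time: 39.3
tool_pos: [604.6, -100.3, 158.3]
tcp_rot: [-179.9, -0.3, 160.0]
ft_force: [-15.9, 4.5, 13.8]
finger_gap: 13.2
grip_force: 32.9
```

Call:
apply_moves --pt "0 0 0 0 0 -0.98 0" --pt "0 0 0 0 0 -0.98 0" --pt "0 0 0 0 0 -0.98 0" --pt "0 0 0 0 0 -0.98 0"

```text
time: 39.8
tool_pos: [604.5, -100.6, 158.3]
tcp_rot: [180.0, -0.3, 177.9]
ft_force: [-16.2, 3.2, 12.8]
finger_gap: 13.2
grip_force: 32.9
```

```bash
python3 go.py 187 606.5 -101.5 143; python3 -c "
from h import *
s=sense();print(s['ft_force'],s['wrist_torque'],s['joint_pos'])"
```

```text
t 39.80 [ 604.5 -100.6  158.3] yaw 177.9 grip 13.2 32.9
az -1.98  dx -0.06 dy -0.04 dz 0.51
[-16.22968671   3.1929778   12.84390288] [ 0.58717797  2.68774597 -0.06493951] [-1.42144593e+01  1.28466780e+01  8.84550983e+01 -4.58981502e-02
  7.90199322e+01 -1.02139347e+02]
```

Call:
apply_moves --pt "0.08 0 0 0 0 -0.5 0" --pt "0 0 0 0 0 -0.5 0" --pt "0 0 0 0 0 -0.5 0" --pt "0 0 0 0 0 -0.3 0" --pt "0 0 0 0 0 -0.2 0" --pt "0 0 0 0 0 0 0"

```text
time: 40.55
tool_pos: [604.2, -100.8, 158.4]
tcp_rot: [180.0, -0.0, -173.1]
ft_force: [-4.0, 1.8, 5.4]
finger_gap: 13.3
grip_force: 32.6
```

```bash
python3 go.py 187 606.5 -101.5 143; python3 -c "
from h import *
s=sense();print(s['ft_force'],s['wrist_torque'],s['joint_pos'])"
```

```text
t 40.55 [ 604.2 -100.8  158.4] yaw -173.1 grip 13.3 32.6
az -0.02  dx -0.07 dy -0.03 dz 0.51
[-4.0201019   1.76874638  5.42191872] [ 0.41343098  0.62868142 -0.63584522] [-1.42628176e+01  1.25458619e+01  8.87931127e+01 -7.82612558e-05
  7.86960592e+01 -1.11175615e+02]
```

The wrist torque of −0.64 N m shows the stop has been reached at yaw 187°. I'll release, lift and check the pointer by numbers.

Call:
apply_moves --pt "0 0 0 0 0 0 0.6" --pt "0 0 0 0 0 0 0.6" --pt "0 0 0 0 0 0 0.6" --pt "0 0 -0.6 0 0 0 0.6" --pt "0 0 -0.9 0 0 0 0.6" --pt "0 0 -0.9 0 0 0 0.6" --pt "0 0 -0.9 0 0 0 0.6" --pt "-0.5 0 -0.9 0 0 0 0.6"

```text
time: 41.55
tool_pos: [619.4, -99.1, 287.2]
tcp_rot: [-180.0, 0.1, -173.1]
ft_force: [0.6, -0.8, 0.1]
finger_gap: 51.0
grip_force: 0.0
```

Call:
apply_moves --pt "-0.5 0 0 0 0 0 0.6" --pt "-0.5 0 0 0 0 0 0.6" --pt "0 0 0 0 0 0 0.6"

```text
time: 41.92
tool_pos: [649.8, -95.1, 285.4]
tcp_rot: [-180.0, 0.1, -173.0]
ft_force: [-0.6, -0.5, -0.3]
finger_gap: 50.9
grip_force: 0.0
```

```bash
python3 go.py 97 450 -270 290; python3 -c "
from h import *
np.set_printoptions(suppress=True,precision=1)
C=cam('wrist'); im=snapshot('wrist'); cv2.imwrite('pics/w8.png',im[...,::-1])
h=hsv(im);H,S,V=[h[...,i].astype(int) for i in range(3)]
for b in blobs(((H<8)|(H>172))&(S>150)&(V>90),30): print('red',b.mean(0),rect(toplane(C,b,121)),rect(toplane(C,b,170)))
for b in blobs((H>50)&(H<70)&(S>120)&(V>90),10): print('green',b.mean(0),rect(toplane(C,b,121)))
"
```

```text
t 41.92 [649.8 -95.1 285.4] yaw -173.0 grip 50.9 0.0
az 19.63  dx -4.97 dy -7.32 dz -0.15
red [115.9 373.6] (array([ 862.5, -278.6]), array([ 9.2, 21.4]), 52.4) (array([ 815.9, -249.3]), array([ 7.7, 17.8]), 52.4)
red [377.  220.7] (array([670.7, -43.8]), array([ 6.5, 80.6]), 5.7) (array([656.2, -53.9]), array([ 5.4, 67.1]), 5.7)
red [321.3 101.5] (array([ 577.4, -104.8]), array([60.2,  5. ]), 6.9) (array([ 578.6, -104.7]), array([50.1,  4.1]), 6.9)
red [387.   45.7] (array([529.6, -59.4]), array([ 6.1, 80.4]), 6.4) (array([538.8, -66.8]), array([ 5.1, 66.9]), 6.4)
```

View pics/w8.png

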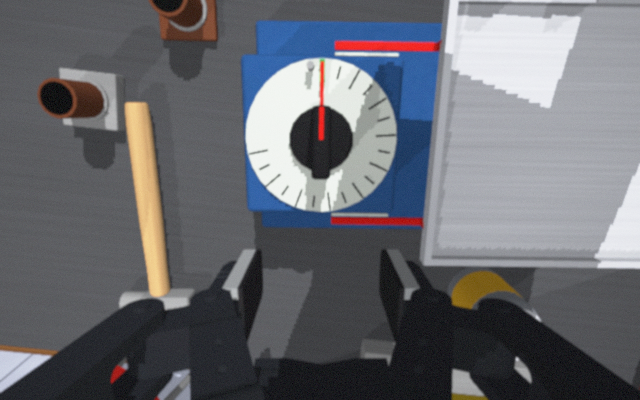

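The pointer now covers the green mark at (321,65), so the tare is at zero. Next I'll turn to yaw 97 and go to view the feet.

Call:
apply_moves --pt "0 0 0 0 0 0.98 0.7" --pt "0 0 0 0 0 0.98 0.7" --pt "0 0 0 0 0 0.98 0.7" --pt "0 0 0 0 0 0.98 0.7" --pt "0 0 0 0 0 0.98 0.7" --pt "0 0 0 0 0 0.98 0.7" --pt "0 0 0 0 0 0.98 0.7" --pt "0 0 0 0 0 0.98 0.7"

```text
time: 42.98
tool_pos: [648.6, -95.4, 284.9]
tcp_rot: [-180.0, 0.0, 150.9]
ft_force: [-0.5, -0.2, -0.2]
finger_gap: 59.8
grip_force: 0.0
```

Call:
apply_moves --pt "0 0 0 0 0 0.98 0.7" --pt "0 0 0 0 0 0.98 0.7" --pt "0 0 0 0 0 0.98 0.7" --pt "0 0 0 0 0 0.98 0.7" --pt "0 0 0 0 0 0.98 0.7" --pt "0 0 0 0 0 0.98 0.7" --pt "0 0 0 0 0 0.98 0.7" --pt "0 0 0 0 0 0.98 0.7"

```text
time: 43.98
tool_pos: [648.6, -95.4, 285.0]
tcp_rot: [180.0, 0.0, 114.9]
ft_force: [0.5, -0.6, 0.5]
finger_gap: 60.1
grip_force: 0.0
```

Call:
apply_moves --pt "0 0 0 0 0 0.98 0.7" --pt "0 0 0 0 0 0.98 0.7" --pt "0 0 0 0 0 0.98 0.7" --pt "0 0 0 0 0 0.98 0.7"

```text
time: 44.48
tool_pos: [648.6, -95.4, 285.0]
tcp_rot: [180.0, 0.0, 97.0]
ft_force: [-0.5, -0.4, -0.3]
finger_gap: 60.0
grip_force: 0.0
```

```bash
python3 go.py 97 440 -285 300
```

```text
t 44.48 [648.6 -95.4 285. ] yaw 97.0 grip 60.0 0.0
az -0.01  dx -5.42 dy -7.67 dz -0.50
```

Call:
apply_moves --pt "-0.95 -0.99 -0.1 0 0 0 0.7" --pt "-0.95 -0.99 -0.1 0 0 0 0.7" --pt "-0.95 -0.99 -0.1 0 0 0 0.7" --pt "-0.95 -0.99 -0.1 0 0 0 0.7" --pt "-0.95 -0.99 -0.1 0 0 0 0.7" --pt "-0.95 -0.99 -0.1 0 0 0 0.7" --pt "-0.95 -0.99 -0.1 0 0 0 0.7" --pt "-0.95 -0.99 -0.1 0 0 0 0.7"

```text
time: 45.48
tool_pos: [440.2, -351.7, 309.1]
tcp_rot: [180.0, 0.0, 97.1]
ft_force: [0.9, 0.1, 0.3]
finger_gap: 60.0
grip_force: 0.0
```

Call:
apply_moves --pt "0 0 0 0 0 0 0.7" --pt "0 0 0 0 0 0 0.7"

```text
time: 45.72
tool_pos: [441.5, -350.6, 308.7]
tcp_rot: [180.0, -0.0, 97.1]
ft_force: [0.3, -0.0, -0.3]
finger_gap: 59.6
grip_force: 0.0
```

```bash
cat > feet.py <<'E'
from h import *
np.set_printoptions(suppress=True,precision=1)
C=cam("wrist"); im=snapshot("wrist"); cv2.imwrite("pics/wf.png",im[...,::-1])
h=hsv(im);H,S,V=[h[...,i].astype(int) for i in range(3)]
for b in blobs((V<50),150):
    if len(b)<200: print("dark",b.mean(0),"z65",rect(toplane(C,b,65)),"z55",rect(toplane(C,b,55)))
for b in blobs((S<50)&(V>130),800): print("light",b.mean(0),rect(toplane(C,b,18)))
for b in blobs((H<16)&(S>90)&(V>50),500): print("brown",b.mean(0),rect(toplane(C,b,8)))
E
python3 feet.py; python3 go.py 97 440 -350 310
```

```text
dark [ 75.  380.5] z65 (array([ 165.3, -657.5]), array([99.9, 25.6]), 50.0) z55 (array([ 158.1, -667.6]), array([102.5,  26.3]), 50.0)
dark [400.6 294.7] z65 (array([ 558.5, -485.7]), array([ 24.3, 103.2]), 26.6) z55 (array([ 561.9, -491. ]), array([ 25. , 105.9]), 26.6)
dark [464.6 198.2] z65 (array([ 602.9, -357.2]), array([26., 25.]), 7.1) z55 (array([ 607.5, -359.1]), array([26.7, 25.6]), 7.1)
dark [271.3 175.8] z65 (array([ 389.1, -358.6]), array([26.1, 25.2]), 7.1) z55 (array([ 387.8, -360.6]), array([26.8, 25.9]), 7.1)
dark [386.   93.5] z65 (array([ 498.7, -260.8]), array([24.5, 17.7]), 44.2) z55 (array([ 500.4, -260.2]), array([25.1, 18.2]), 44.2)
light [544.2 149.8] (array([ 706.6, -295.6]), array([211.4,  16.1]), 6.2)
light [338.4 185. ] (array([ 450.3, -418.6]), array([928.6, 500.1]), 7.0)
brown [261.7 332.5] (array([ 390.5, -602.2]), array([ 72.7, 112.3]), 0.2)
brown [ 89.9 318.6] (array([ 136.9, -609.2]), array([195.3,  32.3]), 37.3)
brown [458.9 194. ] (array([ 620.2, -363.7]), array([41.1, 60.3]), 64.2)
brown [273.1 173.4] (array([ 384.7, -366.8]), array([47. , 39.3]), 50.9)
brown [285.4  86.5] (array([ 389.7, -262.3]), array([41. , 39.9]), 6.4)
brown [377.   93.5] (array([ 497.3, -257.7]), array([60.2, 59.1]), 5.5)
t 45.77 [ 441.9 -350.2  308.5] yaw 97.1 grip 59.7 0.0
az 0.03  dx 0.02 dy -0.06 dz -0.05
```

View pics/wf.png

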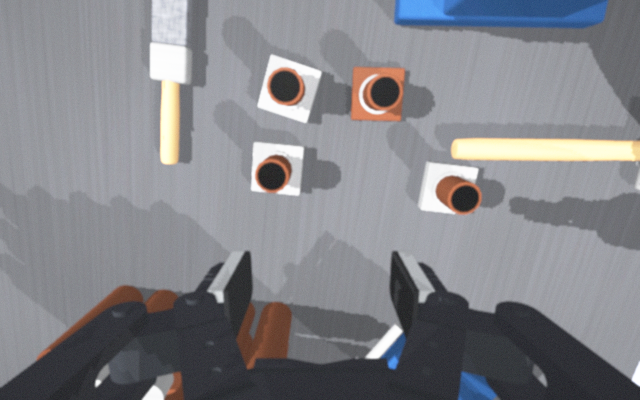

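The view shows heavy feet at mouths (285,87), (271,176) and (464,198), and the light foot at (386,93). All are upright. The nearer heavy at (285,87) goes first.

```bash
python3 -c "
from h import *
C=cam('wrist')
im=cv2.imread('pics/wf.png'); h=hsv(np.ascontiguousarray(im[...,::-1])); V=h[...,2]
for b in blobs(V[60:115,260:310]<60,50): p=b.mean(0)+[260,60]; print(p,toplane(C,p,65),rect(toplane(C,b+[260,60],65)))
for b in blobs(V[70:120,355:410]<60,50): p=b.mean(0)+[355,70]; print(p,toplane(C,p,55),rect(toplane(C,b+[355,70],55)))
"; python3 go.py 97 391 -263 100
```

```text
[284.51315789  85.97368421] [[ 394.9152048  -264.93540352   65.        ]] (array([ 394.8, -264.6]), array([25.5, 25.9]), 7.2)
[384.58108108  91.56756757] [[ 498.10760663 -256.81037992   55.        ]] (array([ 498.1, -256.9]), array([26.2, 27. ]), 9.4)
t 45.77 [ 441.9 -350.2  308.5] yaw 97.1 grip 59.7 0.0
az 0.03  dx 3.09 dy -1.33 dz 6.95
```

Call:
apply_moves --pt "0.43 -0.17 0.99 0 0 0 0.7" --pt "0.43 -0.17 0.99 0 0 0 0.7" --pt "0.43 -0.17 0.99 0 0 0 0.7" --pt "0.43 -0.17 0.99 0 0 0 0.7" --pt "0.43 -0.17 0.99 0 0 0 0.7" --pt "0.43 -0.17 0.99 0 0 0 0.7" --pt "0.43 -0.17 0.99 0 0 0 0.7" --pt "0 0 0 0 0 0 0.7"

```text
time: 46.78
tool_pos: [393.6, -262.9, 97.9]
tcp_rot: [-179.8, -0.2, 97.2]
ft_force: [-0.0, 0.4, 0.5]
finger_gap: 59.9
grip_force: 0.0
```

```bash
python3 go.py 97 394.9 -264.8 40; python3 -c "
from h import *
C=cam('wrist');im=snapshot('wrist');cv2.imwrite('pics/w9.png',im[...,::-1]);V=hsv(im)[...,2]
for b in blobs(V<45,100): print(b.mean(0),rect(toplane(C,b,65)))
print(proj(C,[394.9,-264.8,65]))"
```

```text
t 46.77 [ 393.6 -262.9   97.9] yaw 97.2 grip 59.9 0.0
az 0.05  dx -0.07 dy 0.04 dz 1.93
[ 66.84302326 389.19767442] (array([ 263.9, -365.8]), array([24.9,  9.5]), 51.6)
[400.69950739 295.14778325] (array([ 439.7, -284.6]), array([10. , 43.3]), 27.6)
[517.19354839 254.47096774] (array([ 491.3, -253.7]), array([27.4, 27.1]), 38.3)
[321.33962264 252.25786164] (array([ 395. , -264.9]), array([28.9, 28.8]), 7.4)
[[321.8623446  252.43153836]]
```

The close view confirms the foot at (395, −265). I'll go down, grip and lift.

Call:
apply_moves --pt "-0.07 0.05 0.9 0 0 0 0.7" --pt "0 0 0.7 0 0 0 0.7" --pt "0 0 0.33 0 0 0 0.7" --pt "0 0 0 0 0 0 0.2" --pt "0 0 0 0 0 0 0.2" --pt "0 0 0 0 0 0 0.2" --pt "0 0 0 0 0 0 0.2" --pt "0 0 0 0 0 0 0.2" --grip_force 70

```text
time: 47.82
tool_pos: [397.5, -268.3, 43.7]
tcp_rot: [179.9, 0.1, 97.1]
ft_force: [-3.3, 0.2, 7.1]
finger_gap: 36.4
grip_force: 71.3
```

Call:
apply_moves --pt "0 0 -0.5 0 0 0 0.2" --pt "0 0 -1 0 0 0 0.2" --pt "0 0 -1 0 0 0 0.2" --pt "0 0 -1 0 0 0 0.2" --pt "0 0 -1 0 0 0 0.2" --pt "0 0 -1 0 0 0 0.2" --pt "0 0 -0.5 0 0 0 0.2"

```text
time: 48.7
tool_pos: [397.2, -267.8, 224.5]
tcp_rot: [179.9, 0.1, 97.1]
ft_force: [0.2, -0.5, -5.3]
finger_gap: 36.9
grip_force: 71.3
```

```bash
python3 go.py 97 636.7 99.3 215
```

```text
t 48.70 [ 397.2 -267.8  224.5] yaw 97.1 grip 36.9 71.3
az 0.03  dx 11.17 dy 9.42 dz 0.32
```

Call:
apply_moves --pt "0.93 0.79 0 0 0 0 0.2" --pt "0.93 0.79 0 0 0 0 0.2" --pt "0.93 0.79 0 0 0 0 0.2" --pt "0.93 0.79 0 0 0 0 0.2" --pt "0.93 0.79 0 0 0 0 0.2" --pt "0.93 0.79 0 0 0 0 0.2" --pt "0.93 0.79 0 0 0 0 0.2" --pt "0.93 0.79 0 0 0 0 0.2"

```text
time: 49.7
tool_pos: [557.2, -21.4, 221.5]
tcp_rot: [-179.9, -0.0, 97.1]
ft_force: [0.3, -0.3, -5.7]
finger_gap: 36.5
grip_force: 71.7
```

Call:
apply_moves --pt "0.93 0.79 0 0 0 0 0.2" --pt "0.93 0.79 0 0 0 0 0.2" --pt "0.93 0.79 0 0 0 0 0.2" --pt "0.93 0.79 0 0 0 0 0.2" --pt "0 0 0 0 0 0 0.2" --pt "0 0 0 0 0 0 0.2"

```text
time: 50.45
tool_pos: [636.8, 99.6, 221.3]
tcp_rot: [-179.9, 0.0, 97.1]
ft_force: [-0.7, -0.2, -6.2]
finger_gap: 36.3
grip_force: 72.5
```

```bash
python3 go.py 97 636.7 99.3 175; python3 -c "
from h import *
cv2.imwrite('pics/w10.png',snapshot('wrist')[...,::-1])"
```

```text
t 50.45 [636.8  99.6 221.3] yaw 97.1 grip 36.3 72.5
az 0.03  dx -0.01 dy -0.00 dz 1.54
```

View pics/w10.png

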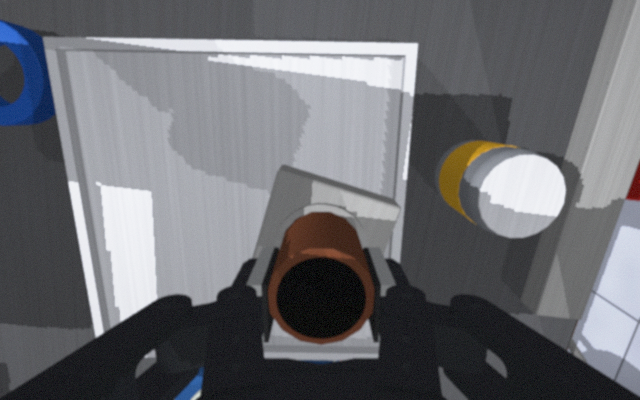

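The foot hangs upright above the pan's far half, with the plate clear of the rim. I'll lower it until the pan takes the weight.

Call:
apply_moves --pt "0 0 0.7 0 0 0 0.2" --pt "0 0 0.6 0 0 0 0.2" --pt "0 0 0.25 0 0 0 0.2" --pt "0 0 0.2 0 0 0 0.2" --pt "0 0 0.2 0 0 0 0.2" --pt "0 0 0.2 0 0 0 0.2" --pt "0 0 0.2 0 0 0 0.2" --pt "0 0 0 0 0 0 0.2"

```text
time: 51.5
tool_pos: [637.9, 99.8, 152.0]
tcp_rot: [180.0, 0.0, 97.1]
ft_force: [-1.3, -0.8, -0.1]
finger_gap: 36.5
grip_force: 73.2
```

```bash
python3 go.py 97 636.7 99.3 149.7; python3 -c "
from h import *
print(sense()['ft_force'])"
```

```text
t 51.50 [637.9  99.8 152. ] yaw 97.1 grip 36.5 73.2
az 0.03  dx -0.01 dy -0.04 dz 0.08
[-1.32248392 -0.82732682 -0.05592984]
```

The wrist force is about zero, so the pan carries the foot. I'll release and go for the next heavy.

Call:
apply_moves --pt "0 0 0 0 0 0 0.62" --pt "0 0 0 0 0 0 0.62" --pt "0 0 0 0 0 0 0.62" --pt "0 0 -0.4 0 0 0 0.62" --pt "0 0 -0.9 0 0 0 0.62" --pt "0 0 -0.9 0 0 0 0.65" --pt "0 0 -0.9 0 0 0 0.7" --pt "0 0 -0.4 0 0 0 0.7"

```text
time: 52.5
tool_pos: [638.5, 99.9, 260.2]
tcp_rot: [179.8, 0.0, 97.1]
ft_force: [0.2, 0.4, 0.1]
finger_gap: 59.5
grip_force: 0.0
```

```bash
python3 go.py 97 392 -362 215
```

```text
t 52.50 [638.5  99.9 260.2] yaw 97.1 grip 59.5 0.0
az 0.03  dx -14.28 dy -10.03 dz 1.51
```

Call:
apply_moves --pt "-0.95 -0.67 0 0 0 0 0.7" --pt "-0.95 -0.67 0 0 0 0 0.7" --pt "-0.95 -0.67 0 0 0 0 0.7" --pt "-0.95 -0.67 0 0 0 0 0.7" --pt "-0.95 -0.67 0 0 0 0 0.7" --pt "-0.95 -0.67 0 0 0 0 0.7" --pt "-0.95 -0.67 0 0 0 0 0.7" --pt "-0.95 -0.67 0 0 0 0 0.7"

```text
time: 53.5
tool_pos: [505.4, -147.2, 256.8]
tcp_rot: [-180.0, -0.0, 97.1]
ft_force: [-0.2, -0.2, -1.0]
finger_gap: 59.7
grip_force: 0.0
```

Call:
apply_moves --pt "-0.95 -0.67 0 0 0 0 0.7" --pt "-0.95 -0.67 0 0 0 0 0.7" --pt "-0.95 -0.67 0.4 0 0 0 0.7" --pt "-0.95 -0.67 0.9 0 0 0 0.7" --pt "-0.95 -0.67 0.9 0 0 0 0.7" --pt "-0.95 -0.67 0.9 0 0 0 0.7" --pt "-0.95 -0.67 0.9 0 0 0 0.7" --pt "0 0 0.9 0 0 0 0.7"

```text
time: 54.5
tool_pos: [390.0, -363.6, 109.1]
tcp_rot: [-180.0, 0.0, 97.0]
ft_force: [0.2, 0.9, 0.1]
finger_gap: 59.9
grip_force: 0.0
```

Call:
apply_moves --pt "0 0 0.4 0 0 0 0.7" --pt "0 0 0 0 0 0 0.7"

```text
time: 54.75
tool_pos: [391.0, -360.9, 97.2]
tcp_rot: [-179.9, -0.1, 97.1]
ft_force: [-0.1, -0.4, 0.4]
finger_gap: 59.9
grip_force: 0.0
```

```bash
cat > mouth.py <<'E'
from h import *
import sys
# dark tube mouths of the wrist view on plane z; top view: pan pointer/knob left as is
z=float(sys.argv[1]); C=cam("wrist"); im=snapshot("wrist"); cv2.imwrite("pics/wm.png",im[...,::-1]); V=hsv(im)[...,2]
for b in blobs(V<45,100):
    c,s,a=rect(toplane(C,b,z))
    if 20<s[0]<34 and 20<s[1]<34: print("mouth",np.round(b.mean(0)),c,s)
E
python3 mouth.py 65;python3 go.py 97 392 -362 43
```

```text
mouth [316. 244.] [ 389.1 -358.9] [28.7 28.9]
mouth [581.  56.] [ 491.  -259.6] [27.7 27. ]
t 54.80 [ 391.6 -361.5   98.4] yaw 97.2 grip 59.7 0.0
az 0.03  dx -0.02 dy 0.01 dz 1.85
```

Call:
apply_moves --pt "0.1 -0.07 0.7 0 0 0 0.7" --pt "0 0 0.7 0 0 0 0.7" --pt "0 0 0.35 0 0 0 0.7" --pt "0 0 0 0 0 0 0.2" --pt "0 0 0 0 0 0 0.2" --pt "0 0 0 0 0 0 0.2" --pt "0 0 0 0 0 0 0.2" --pt "0 0 0 0 0 0 0.2" --grip_force 70

```text
time: 55.8
tool_pos: [389.3, -359.4, 46.4]
tcp_rot: [180.0, 0.1, 97.1]
ft_force: [-0.7, 3.4, 6.9]
finger_gap: 36.5
grip_force: 70.8
```

Call:
apply_moves --pt "0 0 -0.5 0 0 0 0.2" --pt "0 0 -1 0 0 0 0.2" --pt "0 0 -1 0 0 0 0.2" --pt "0 0 -1 0 0 0 0.2" --pt "0 0 -1 0 0 0 0.2" --pt "0 0 -1 0 0 0 0.2" --pt "0 0 -0.4 0 0 0 0.2"

```text
time: 56.68
tool_pos: [389.3, -359.6, 224.7]
tcp_rot: [179.9, 0.1, 97.1]
ft_force: [-0.1, -0.7, -5.7]
finger_gap: 36.5
grip_force: 71.0
```

```bash
python3 go.py 97 542.6 39 225
```

```text
t 56.67 [ 389.3 -359.6  224.7] yaw 97.1 grip 36.5 71.0
az 0.02  dx 12.56 dy 6.69 dz -0.01
```

Call:
apply_moves --pt "0.96 0.51 0 0 0 0 0.2" --pt "0.96 0.51 0 0 0 0 0.2" --pt "0.96 0.51 0 0 0 0 0.2" --pt "0.96 0.51 0 0 0 0 0.2" --pt "0.96 0.51 0 0 0 0 0.2" --pt "0.96 0.51 0 0 0 0 0.2" --pt "0.96 0.51 0 0 0 0 0.2" --pt "0.96 0.51 0 0 0 0 0.2"

```text
time: 57.68
tool_pos: [481.4, -114.0, 221.4]
tcp_rot: [-179.9, -0.0, 97.1]
ft_force: [0.9, 0.1, -6.7]
finger_gap: 36.4
grip_force: 71.1
```

Call:
apply_moves --pt "0.96 0.51 0 0 0 0 0.2" --pt "0.96 0.51 0 0 0 0 0.2" --pt "0.96 0.51 0 0 0 0 0.2" --pt "0.96 0.51 0 0 0 0 0.2" --pt "0.98 0.51 0 0 0 0 0.2" --pt "0 0 0 0 0 0 0.2" --pt "0 0 0 0 0 0 0.2"

```text
time: 58.55
tool_pos: [539.1, 37.5, 221.5]
tcp_rot: [-179.9, 0.0, 97.1]
ft_force: [0.7, -0.5, -5.5]
finger_gap: 36.3
grip_force: 71.5
```

```bash
python3 go.py 97 542.6 39 152; python3 mouth.py 147
```

```text
t 58.55 [539.1  37.5 221.5] yaw 97.1 grip 36.3 71.5
az 0.03  dx 0.03 dy 0.12 dz 2.32
mouth [476. 168.] [625.6  81.6] [33.8 33.9]
```

```bash
python3 - <<'E'
from h import *
C=cam("wrist"); im=cv2.imread("pics/wm.png"); V=hsv(np.ascontiguousarray(im[...,::-1]))[...,2]
for b in blobs(V<45,100):
    c,s,a=rect(toplane(C,b,171))
    if 20<s[0]<40 and 20<s[1]<40: print("wrist",b.mean(0),b.min(0),b.max(0),c,s)
C=cam("top"); im=snapshot("top"); cv2.imwrite("pics/t11.png",im[...,::-1]); V=hsv(im)[...,2]
for b in blobs(V<50,20):
    if 270<b.mean(0)[0]<480 and 120<b.mean(0)[1]<270 : print("top",b.mean(0),rect(toplane(C,b,171)),rect(toplane(C,b,65)))
cv2.imwrite("pics/t11c.png",np.hstack([cv2.resize(im[120:270,265:480,::-1],(573,400),interpolation=cv2.INTER_CUBIC),cv2.resize(cv2.imread("pics/wm.png")[100:300,320:432],(224,400))]))
E
```

```text
wrist [476.2392638  168.23312883] [447 140] [505 197] [614.8  83.7] [29.8 29.9]
top [436.5        212.95454545] (array([ 472.9, -221.7]), array([17.8, 20.8]), 87.3) (array([ 495.5, -252.7]), array([19.6, 22.9]), 87.3)
top [471.19047619 177.14285714] (array([ 570.4, -315.8]), array([16.2, 21. ]), 1.3) (array([ 602.6, -356. ]), array([17.8, 23.1]), 1.3)
top [336.79104478 179.02985075] (array([551.4,  35.4]), array([66.2, 47. ]), 79.5) (array([581.7,  29.7]), array([72.7, 51.6]), 79.5)
```

View pics/t11c.png

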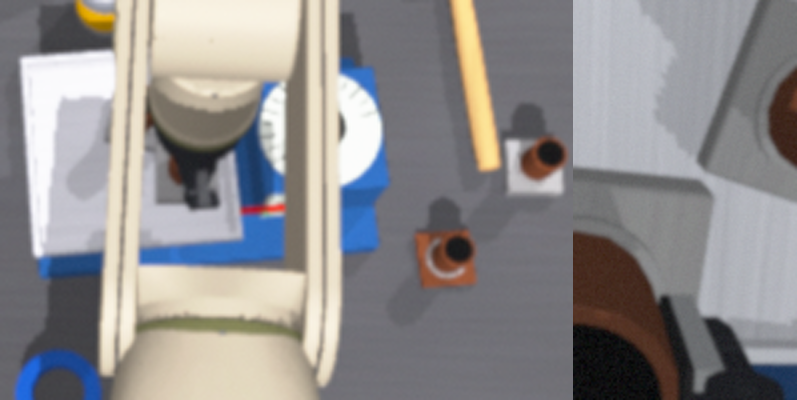

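The picture shows the first foot now at (615, 84). It was knocked about 27 mm but is still upright on the pan. I'll set this heavy a little farther out and lower it.

Call:
apply_moves --pt "-0.2 -0.13 0 0 0 0 0.2" --pt "0 0 0.9 0 0 0 0.2" --pt "0 0 0.8 0 0 0 0.2" --pt "0 0 0.4 0 0 0 0.2" --pt "0 0 0.25 0 0 0 0.2" --pt "0 0 0.2 0 0 0 0.2" --pt "0 0 0.2 0 0 0 0.2" --pt "0 0 0.2 0 0 0 0.2"

```text
time: 59.65
tool_pos: [537.3, 31.1, 134.6]
tcp_rot: [179.9, 0.0, 97.1]
ft_force: [-1.9, -1.6, 0.3]
finger_gap: 36.5
grip_force: 71.9
```

Call:
apply_moves --pt "0 0 0.1 0 0 0 0.2" --pt "0 0 0 0 0 0 0.2" --pt "0 0 0 0 0 0 0.2"

```text
time: 60.02
tool_pos: [537.2, 31.1, 131.6]
tcp_rot: [179.9, 0.0, 97.1]
ft_force: [1.6, -2.4, 0.3]
finger_gap: 36.6
grip_force: 71.9
```

```bash
python3 go.py 97 536 31 128; python3 -c "
from h import *
print(sense()['ft_force'])"; python3 mouth.py 147
```

```text
t 60.02 [537.2  31.1 131.6] yaw 97.1 grip 36.6 71.9
az 0.03  dx 0.00 dy -0.04 dz 0.12
[ 1.57697451 -2.42600326  0.34567918]
mouth [321. 301.] [538.   29.9] [30.6 30.9]
mouth [579. 181.] [616.5  84.1] [31.2 30.8]
```

The pan carries it. Releasing, then on to the light foot.

Call:
apply_moves --pt "0 0 0 0 0 0 0.56" --pt "0 0 0 0 0 0 0.56" --pt "0 0 0 0 0 0 0.56" --pt "0 0 -0.4 0 0 0 0.56" --pt "0 0 -0.9 0 0 0 0.56" --pt "0 0 -0.9 0 0 0 0.56" --pt "0 0 -0.9 0 0 0 0.7" --pt "0 0 -0.8 0 0 0 0.7"

```text
time: 61.08
tool_pos: [536.9, 31.3, 250.2]
tcp_rot: [179.9, 0.0, 97.1]
ft_force: [0.8, -0.7, 0.1]
finger_gap: 59.2
grip_force: 0.0
```

```bash
python3 go.py 97 498 -259 95
```

```text
t 61.08 [536.9  31.3 250.2] yaw 97.1 grip 59.2 0.0
az 0.03  dx -9.45 dy -2.47 dz 5.17
```

Call:
apply_moves --pt "-0.95 -0.25 0 0 0 0 0.7" --pt "-0.95 -0.25 0 0 0 0 0.7" --pt "-0.95 -0.25 0 0 0 0 0.7" --pt "-0.95 -0.25 0 0 0 0 0.7" --pt "-0.95 -0.25 0 0 0 0 0.7" --pt "-0.95 -0.25 0 0 0 0 0.7" --pt "-0.95 -0.25 0 0 0 0 0.7" --pt "-0.95 -0.25 0.4 0 0 0 0.7"

```text
time: 62.08
tool_pos: [506.0, -203.7, 238.2]
tcp_rot: [179.8, 0.1, 97.1]
ft_force: [0.2, -0.6, -0.9]
finger_gap: 59.9
grip_force: 0.0
```

Call:
apply_moves --pt "-0.95 -0.25 0.9 0 0 0 0.7" --pt "-0.9 -0.22 0.9 0 0 0 0.7" --pt "0 0 0.9 0 0 0 0.7" --pt "0 0 0.9 0 0 0 0.7" --pt "0 0 0.9 0 0 0 0.7" --pt "0 0 0 0 0 0 0.7" --pt "0 0 0 0 0 0 0.7"

```text
time: 62.95
tool_pos: [499.0, -259.6, 102.6]
tcp_rot: [179.9, 0.1, 97.1]
ft_force: [0.8, -0.5, 0.6]
finger_gap: 59.5
grip_force: 0.0
```

```bash
python3 mouth.py 55; python3 go.py 97 498 -259 40
```

```text
mouth [319. 230.] [ 498.2 -257.3] [28.4 28.3]
t 63.00 [ 499.3 -259.8  103. ] yaw 97.1 grip 59.6 0.0
az 0.03  dx 0.03 dy -0.04 dz 2.10
```

Call:
apply_moves --pt "0.08 -0.03 0.9 0 0 0 0.7" --pt "0 0 0.9 0 0 0 0.7" --pt "0 0 0.4 0 0 0 0.7" --pt "0 0 0 0 0 0 0.2" --pt "0 0 0 0 0 0 0.2" --pt "0 0 0 0 0 0 0.2" --pt "0 0 0 0 0 0 0.2" --pt "0 0 0 0 0 0 0.2" --grip_force 60

```text
time: 64.0
tool_pos: [497.7, -257.4, 36.0]
tcp_rot: [179.9, 0.1, 97.1]
ft_force: [0.8, 0.4, 5.1]
finger_gap: 36.6
grip_force: 60.6
```

Call:
apply_moves --pt "0 0 -0.5 0 0 0 0.2" --pt "0 0 -1 0 0 0 0.2" --pt "0 0 -1 0 0 0 0.2" --pt "0 0 -1 0 0 0 0.2" --pt "0 0 -1 0 0 0 0.2" --pt "0 0 -1 0 0 0 0.2" --pt "0 0 -0.7 0 0 0 0.2"

```text
time: 64.88
tool_pos: [497.2, -257.0, 223.1]
tcp_rot: [179.9, 0.0, 97.1]
ft_force: [-0.1, 0.2, -1.9]
finger_gap: 36.6
grip_force: 60.5
```

```bash
python3 go.py 97 531 141 225
```

```text
t 64.88 [ 497.2 -257.   223.1] yaw 97.1 grip 36.6 60.5
az 0.03  dx 13.03 dy 2.74 dz -0.06
```

Call:
apply_moves --pt "0.93 0.2 0 0 0 0 0.2" --pt "0.93 0.2 0 0 0 0 0.2" --pt "0.93 0.2 0 0 0 0 0.2" --pt "0.93 0.2 0 0 0 0 0.2" --pt "0.93 0.2 0 0 0 0 0.2" --pt "0.93 0.2 0 0 0 0 0.2" --pt "0.93 0.2 0 0 0 0 0.2" --pt "0.93 0.2 0 0 0 0 0.2"

```text
time: 65.88
tool_pos: [516.6, -28.5, 221.3]
tcp_rot: [-180.0, -0.0, 97.1]
ft_force: [-0.1, 0.5, -2.9]
finger_gap: 36.4
grip_force: 60.5
```

Call:
apply_moves --pt "0.93 0.2 0 0 0 0 0.2" --pt "0.93 0.2 0 0 0 0 0.2" --pt "0.93 0.2 0 0 0 0 0.2" --pt "0.93 0.2 0 0 0 0 0.2" --pt "0.93 0.2 0 0 0 0 0.2" --pt "0.93 0.18 0 0 0 0 0.2" --pt "0 0 0 0 0 0 0.2" --pt "0 0 0 0 0 0 0.2"

```text
time: 66.88
tool_pos: [531.1, 140.6, 221.1]
tcp_rot: [-180.0, 0.0, 97.1]
ft_force: [-0.3, -0.9, -3.7]
finger_gap: 36.4
grip_force: 60.6
```

```bash
python3 mouth.py 147; python3 go.py 97 531 141 118
```

```text
t 66.92 [531.2 140.3 221.1] yaw 97.1 grip 37.0 60.6
az 0.02  dx 0.02 dy -0.01 dz 3.44
```

Call:
apply_moves --pt "0 0 0.9 0 0 0 0.2" --pt "0 0 0.9 0 0 0 0.2" --pt "0 0 0.8 0 0 0 0.2" --pt "0 0 0.6 0 0 0 0.2" --pt "0 0 0.25 0 0 0 0.2" --pt "0 0 0.2 0 0 0 0.2" --pt "0 0 0.15 0 0 0 0.2" --pt "0 0 0 0 0 0 0.2"

```text
time: 67.92
tool_pos: [531.8, 140.9, 107.4]
tcp_rot: [180.0, 0.0, 97.1]
ft_force: [-0.1, -1.2, 1.1]
finger_gap: 36.3
grip_force: 60.8
```

```bash
python3 go.py 97 531 141 106; python3 -c "
from h import *
print(sense()['ft_force'])"
```

```text
t 67.92 [531.8 140.9 107.4] yaw 97.1 grip 36.3 60.8
az 0.03  dx 0.01 dy -0.03 dz 0.05
[-0.08300069 -1.15397419  1.12368338]
```

Call:
apply_moves --pt "0 0 0 0 0 0 0.56" --pt "0 0 0 0 0 0 0.56" --pt "0 0 0 0 0 0 0.56" --pt "0 0 -0.4 0 0 0 0.56" --pt "0 0 -0.9 0 0 0 0.56" --pt "0 0 -1 0 0 0 0.56" --pt "0 0 -1 0 0 0 0.56" --pt "0 0 -1 0 0 0 0.6"

```text
time: 68.92
tool_pos: [531.5, 141.0, 238.1]
tcp_rot: [179.9, -0.0, 97.1]
ft_force: [0.5, 0.6, -0.2]
finger_gap: 50.8
grip_force: 0.0
```

Call:
apply_moves --pt "-1 -0.4 -1 0 0 0 0.6" --pt "-1 -0.4 -1 0 0 0 0.6" --pt "-1 -0.4 -0.5 0 0 0 0.6" --pt "-1 -0.4 0 0 0 0 0.6" --pt "-1 -0.4 0 0 0 0 0.6" --pt "0 0 0 0 0 0 0.6" --pt "0 0 0 0 0 0 0.6"

```text
time: 69.8
tool_pos: [490.6, -15.0, 311.7]
tcp_rot: [179.9, -0.0, 97.1]
ft_force: [0.5, 1.0, 0.8]
finger_gap: 51.2
grip_force: 0.0
```

```bash
python3 - <<'E'
from h import *
np.set_printoptions(suppress=True,precision=1)
s=sense(); print(s["time"],s["tool_pos"],s["tcp_rot"])
for n in("wrist","side","top"):
    C=cam(n); im=snapshot(n); cv2.imwrite(f"pics/e_{n}.png",im[...,::-1])
    h=hsv(im);H,S,V=[h[...,i].astype(int) for i in range(3)]
    for b in blobs((H>45)&(H<75)&(S>100)&(V>70),6): print(n,"green",b.mean(0),b.min(0),b.max(0))
    for b in blobs(((H<6)|(H>174))&(S>150)&(V>90),15):
        P=toplane(C,b,78); m=P.mean(0)
        if 450<m[0]<750 and -200<m[1]<220: print(n,"red",b.mean(0),b.min(0),b.max(0),m)
    for b in blobs((S<45)&(V>120),1500):
        if n=="wrist": print(n,"white",b.mean(0),rect(toplane(C,b,78)))
    for b in blobs(V<45,40 if n!="wrist" else 200):
        c,sz,a=rect(toplane(C,b,135))
        if 400<c[0]<750 and -150<c[1]<250: print(n,"dark",b.mean(0),c,sz)
E
```

```text
69.8 [490.6 -15.  311.7] [179.9  -0.   97.1]
wrist red [476.4 197.9] [473 188] [480 210] [660.1 -17.8  78. ]
wrist red [348.  215.8] [345 186] [351 246] [526.4 -55.   78. ]
wrist white [581.7 296.4] (array([ 816.4, -114.1]), array([119.5, 214. ]), 64.7)
wrist white [425.2 269. ] (array([ 625.5, -116.9]), array([146.6, 131.5]), 7.1)
wrist white [621.   74.5] (array([766.2, 116.8]), array([46. , 71.7]), 20.7)
wrist white [188.7 221.9] (array([331.5, -79.3]), array([485.4, 399.4]), 11.0)
wrist white [424.1  85.9] (array([588. ,  75.6]), array([212.4, 179. ]), 6.2)
wrist white [47.6 26.9] (array([227.1,  85.7]), array([101. ,  65.4]), 7.2)
wrist dark [366.9 340.8] [ 610.7 -147.6] [478.8 170.1]
wrist dark [381.  141.9] [538.2  31.5] [27.8 28.3]
wrist dark [483.   89.5] [615.3  84.3] [28.4 27.7]
wrist dark [395.    8.7] [532.  132.9] [27.5 16.3]
side dark [340.7 144. ] [ 609.1 -106.6] [38.2 70.7]
top dark [294.9 191.5] [529.9 142. ] [24.6 23.8]
top dark [363.5 193.9] [530.3 -30.6] [65.1 69.1]
top dark [317.  161.8] [615.3  84.6] [19.9 21.6]
```

The mouths at (538,31), (615,84) and about (531,141) match three upright feet on the pan. To read the pointer I'll look at the head's near face with the wrist camera.

Call:
apply_moves --pt "0 0 0 0 0 -0.98 0.6" --pt "0 0 0 0 0 -0.98 0.6" --pt "0 0 0 0 0 -0.98 0.6" --pt "0 0 0 0 0 -0.98 0.6" --pt "0 0 0 0 0 -0.98 0.6" --pt "0 0 0 0 0 -0.98 0.6" --pt "0 0 0 0 0 -0.98 0.6" --pt "0 0 0 0 0 -0.98 0.6"

```text
time: 70.95
tool_pos: [490.6, -14.5, 310.9]
tcp_rot: [-180.0, -0.0, 133.3]
ft_force: [-0.0, -0.7, 0.6]
finger_gap: 51.3
grip_force: 0.0
```

Call:
apply_moves --pt "0 0 0 0 0 -0.98 0.6" --pt "0 0 0 0 0 -0.98 0.6" --pt "0 0 0 0 0 -0.98 0.6" --pt "0 0 0 0 0 -0.98 0.6" --pt "0 0 0 0 0 -0.98 0.6" --pt "0 0 0 0 0 -0.98 0.6" --pt "0 0 0 0 0 -0.98 0.6" --pt "0 0 0 0 0 -0.98 0.6"

```text
time: 71.95
tool_pos: [490.6, -14.5, 310.9]
tcp_rot: [180.0, -0.0, 169.2]
ft_force: [0.3, -0.7, -0.2]
finger_gap: 51.4
grip_force: 0.0
```

Call:
apply_moves --pt "0 0 0 0 0 -0.98 0.6" --pt "0 0 0 0 0 -0.98 0.6" --pt "0 0 0 0 0 -0.98 0.6" --pt "0.3 0.3 0.9 0 0 -0.98 0.6" --pt "0.3 0.3 0.9 0 0 0 0.6" --pt "0.3 0.4 0.9 0 0 0 0.6" --pt "0 0 0.9 0 0 0 0.6" --pt "0 0 0 0 0 0 0.6"

```text
time: 72.95
tool_pos: [459.1, 12.8, 200.8]
tcp_rot: [179.9, -0.3, -173.0]
ft_force: [-0.7, 0.6, -0.0]
finger_gap: 51.2
grip_force: 0.0
```

```bash
cat > ptr.py <<'E'
from h import *
np.set_printoptions(suppress=True,precision=1)
s=sense(); print(s["time"],s["tool_pos"],s["tcp_rot"])
C=cam("wrist"); im=snapshot("wrist"); cv2.imwrite("pics/ptr.png",im[...,::-1])
def onface(px,off): # plane parallel to the head's near face, off mm out of the scale's y-z plane
    f,cx,cy,M,o=C; a=np.radians(6.1); n=np.array([np.cos(a),np.sin(a),0]); p0=np.array([606.3,-101,0])-off*n
    p=np.atleast_2d(px).astype(float); d=np.c_[(p[:,0]-cx)/f,-(p[:,1]-cy)/f,-np.ones(len(p))]@M.T
    return o+d*(((p0-o)@n)/(d@n))[:,None]
h=hsv(im);H,S,V=[h[...,i].astype(int) for i in range(3)]
for nm,m,z in(("green",(H>45)&(H<80)&(S>90)&(V>50),66),("red",((H<6)|(H>174))&(S>140)&(V>60),66),("white",(S<50)&(V>140),66)):
    for b in blobs(m,15):
        P=onface(b,z); print(nm,b.mean(0),b.min(0),b.max(0),"P min",P.min(0),"max",P.max(0))
E
python3 ptr.py
```

```text
72.95 [459.1  12.8 200.8] [ 179.9   -0.3 -173. ]
green [200.5 271.5] [181 271] [220 273] P min [536.2 -99.4  52.6] max [539.8 -65.8  56.4]
red [624.3 335.2] [598 307] [639 358] P min [502.6 188.5 101.9] max [509.  248.3 157.7]
red [265.2 266.3] [261 263] [269 270] P min [531.8 -33.6  34.4] max [532.7 -24.9  49.1]
red [202.7 265.5] [180 262] [226 270] P min [ 536.1 -105.8   35. ] max [540.4 -65.   50.5]
red [635.9 272.5] [627 255] [639 288] P min [492.5 278.3   0.8] max [499.4 342.3  71.9]
white [465.1 387.2] [451 369] [488 399] P min [518.2  83.6 168.7] max [520.2 102.  189.6]
white [180.8 384.9] [167 368] [191 399] P min [533.6 -57.8 170.9] max [535.3 -41.5 191.9]
white [522.  369.4] [513 358] [530 381] P min [514.8 125.7 159.1] max [515.7 133.7 176.9]
white [120.2 366.7] [111 356] [128 376] P min [537.9 -90.3 162.2] max [538.8 -82.2 177.5]
white [  3.3 369.7] [  0 349] [ 11 390] P min [ 543.5 -162.1  157.8] max [ 546.5 -134.6  187.8]
white [ 80.3 335.1] [ 67 327] [ 94 345] P min [ 542.2 -128.5  135.6] max [ 542.9 -122.7  153.4]
white [470.5 291.5] [449 286] [492 299] P min [512.9 118.7  72.8] max [516.4 152.2  94.1]
white [186.9 288.4] [158 273] [217 309] P min [ 536.2 -100.1   56.5] max [539.8 -66.  113.6]
white [238.5 273.7] [223 250] [254 299] P min [533.5 -56.6   3.7] max [535.2 -41.   98.9]
white [463.8 222.7] [270   0] [639 362] P min [  -7177.4 -193529.  -114757.8] max [ 21211.4  72112.3 218897.7]
white [163.9 159.7] [0 0] [423 368] P min [  -4985.7 -299043.1 -926904.5] max [32487.6 51603.2 58770.5]
```

Call:
apply_moves --pt "-0.12 -0.97 0 0 0 0 0.6" --pt "-0.12 -0.97 0 0 0 0 0.6" --pt "-0.12 -0.97 0 0 0 0 0.6" --pt "0 0 0 0 -0.98 0 0.6" --pt "0 0 0 0 -0.98 0 0.6" --pt "0 0 0 0 -0.98 0 0.6" --pt "0 0 0 0 -0.98 0 0.6" --pt "0 0 0 0 -0.98 0 0.6"

```text
time: 74.0
tool_pos: [483.1, -73.7, 205.6]
tcp_rot: [-179.9, 22.8, -173.0]
ft_force: [1.1, -0.3, -0.9]
finger_gap: 51.6
grip_force: 0.0
```

Call:
apply_moves --pt "0 0 0 0 -0.98 0 0.6" --pt "0 0 0 0 -0.98 0 0.6" --pt "0 0 0 0 -0.98 0 0.6" --pt "0 0 0 0 -0.98 0 0.6" --pt "0 0 0 0 -0.98 0 0.6" --pt "0.6 0 0.6 0 0 0 0.6" --pt "0.6 0 0.6 0 0 0 0.6" --pt "0 0 0 0 0 0 0.6"

```text
time: 75.0
tool_pos: [501.9, -82.2, 173.1]
tcp_rot: [179.3, 43.2, -173.1]
ft_force: [-0.2, 0.4, 0.7]
finger_gap: 51.3
grip_force: 0.0
```

```bash
python3 ptr.py | grep -v e+; python3 -c "
from h import *
print(sense()['joint_pos'], cam('wrist')[4])"
```

```text
75.0 [501.9 -82.2 173.1] [ 179.3   43.2 -173.1]
green [268.2 225.7] [265 223] [271 229] P min [ 540.4 -108.9  126.4] max [ 540.8 -105.4  130.2]
green [325.8 131.5] [289 130] [363 132] P min [534.4 -98.3  55.4] max [539.6 -49.   57.2]
red [270.5 318.7] [266 313] [275 324] P min [ 539.8 -104.7  176.2] max [ 540.3 -100.1  181.4]
red [604.8 285.6] [553 234] [639 323] P min [518.8  43.5 132.6] max [524.5  96.7 181.6]
red [270.1 243.2] [266 230] [275 255] P min [ 540.1 -108.1  130.8] max [ 540.7 -102.2  145.8]
red [376.  228.8] [373 226] [379 233] P min [534.  -48.9 128. ] max [534.4 -45.2 132.4]
red [353.9 124.3] [288 118] [417 136] P min [530.3 -99.3  44.3] max [539.7 -10.9  59.7]
white [465.2 387.5] [451 369] [487 399] P min [529.8 -22.  201.6] max [531.5  -6.2 213.6]
white [176.3 387.4] [154 369] [190 399] P min [ 543.5 -149.6  200.8] max [ 545.1 -134.4  212.6]
white [522.5 369.6] [514 357] [531 382] P min [527.4   9.3 196.7] max [528.1  15.8 207.1]
white [118.7 369.7] [111 357] [127 382] P min [ 546.7 -170.5  195.7] max [ 547.4 -164.4  205.8]
white [582.6 329.7] [506 281] [639 390] P 
[... 309 characters left out ...]
555.1 -106.2  209.3]
white [455.7 187.1] [452 182] [460 193] P min [528.3   0.9  97.2] max [529.    7.4 105.3]
white [619.5 173.5] [599 163] [639 187] P min [515.5  92.7  81.1] max [519.2 127.3 100.2]
white [323.8 175. ] [286 134] [371 212] P min [534.3 -98.8  58.4] max [539.7 -48.2 118.9]
white [  7.8 139.7] [  0 125] [ 21 149] P min [ 557.4 -286.9   53.7] max [ 559.8 -264.7   74.1]
white [449.6 222.1] [247 111] [639 364] P min [ 513.1 -112.6   35.8] max [541.2 149.6 199.3]
white [313.2 112.7] [290 106] [343 118] P min [535.7 -98.5  32.3] max [539.7 -61.7  43.9]
[ -33.90662432  -42.570719    142.96668051   36.28967545   50.67289799
 -147.34789019] [ 367.62992777 -101.19952905  221.53000633]
```

```bash
python3 - <<'E'
from h import *
np.set_printoptions(suppress=True,precision=1)
c=camera_info("wrist"); T=c["tool_from_camera"]; f=200/np.tan(np.radians(c["vertical_fov"]/2))
def pose(p,yaw):
    Rt=R.from_euler("xyz",[180,0,yaw],degrees=True).as_matrix(); return f,c["cx"],c["cy"],Rt@T[:3,:3],np.array(p)+Rt@T[:3,3]
a=np.radians(6.1); n=np.array([np.cos(a),np.sin(a),0])
def u(P): return float((np.array([606.3,-101,0])-P)@n)
# strip top edge / dial etc. in the same views are not needed: near and far pointers are symmetric about the scale axis
for nm,p,y,near,far,z in(("w6",[577,-70.4,287.8],12,(296,237.8),(311,69.8),113),("w8",[649.8,-95.1,285.4],187,(387,45.7),(377,220.7),113),("e",[490.6,-15,311.7],97.1,(348,215.8),(476.4,197.9),53)):
    C=pose(p,y)
    for dz in(-3,0,3): print(nm,dz,u(toplane(C,near,z+dz)[0]),u(toplane(C,far,z+dz)[0]))
im=cv2.imread("pics/ptr.png"); h=hsv(np.ascontiguousarray(im[...,::-1]))
for x in(300,315,330,345): print(x,[(y,*h[y,x]) for y in range(100,142,1)][6:36])
E
```

```text
w6 -3 75.32021976442304 -72.51593579642262
w6 0 74.18677515627282 -72.19726359884868
w6 3 73.05333054812247 -71.87859140127462
w8 -3 74.70170526984117 -72.73527509212616
w8 0 74.18484795989733 -71.79246645968414
w8 3 73.66799064995361 -70.84965782724223
e -3 73.73095758529827 -73.68879071552043
e 0 73.99465518394764 -72.28912030354246
e 3 74.2583527825969 -70.8894498915646
300 [(106, np.uint8(106), np.uint8(43), np.uint8(160)), (107, np.uint8(79), np.uint8(11), np.uint8(190)), (108, np.uint8(51), np.uint8(11), np.uint8(222)), (109, np.uint8(54), np.uint8(6), np.uint8(223)), (110, np.uint8(51), np.uint8(8), np.uint8(223)), (111, np.uint8(50), np.uint8(7), np.uint8(222)), (112, np.uint8(53), np.uint8(9), np.uint8(215)), (113, np.uint8(60), np.uint8(7), np.uint8(181)), (114, np.uint8(60), np.uint8(11), np.uint8(134)), (115, np.uint8(60), np.uint8(11), np.uint8(159)), (116, np.uint8(50), np.uint8(12), np.uint8(192)), (117, np.uint8(14), np.uint8(21), np.uint8(185)), (118, np.uint8(1), np.uint8(89), np.uint8(195)), (119, np.uint8(1), np.uint8(177), np.uint8(208)), (120, np.uint8(1), np.ui
[... 4586 characters left out ...]
22, np.uint8(0), np.uint8(222), np.uint8(216)), (123, np.uint8(0), np.uint8(228), np.uint8(220)), (124, np.uint8(0), np.uint8(222), np.uint8(223)), (125, np.uint8(1), np.uint8(229), np.uint8(227)), (126, np.uint8(0), np.uint8(229), np.uint8(231)), (127, np.uint8(1), np.uint8(223), np.uint8(234)), (128, np.uint8(3), np.uint8(220), np.uint8(230)), (129, np.uint8(9), np.uint8(206), np.uint8(203)), (130, np.uint8(28), np.uint8(176), np.uint8(138)), (131, np.uint8(55), np.uint8(161), np.uint8(166)), (132, np.uint8(63), np.uint8(149), np.uint8(178)), (133, np.uint8(62), np.uint8(81), np.uint8(199)), (134, np.uint8(62), np.uint8(37), np.uint8(216)), (135, np.uint8(55), np.uint8(14), np.uint8(222))]
```

```bash
python3 - <<'E'
from h import *
C=cam("wrist"); a=np.radians(6.1); n=np.array([np.cos(a),np.sin(a),0])
def onface(px,off):
    f,cx,cy,M,o=C; p0=np.array([606.3,-101,0])-off*n
    d=M@np.array([(px[0]-cx)/f,-(px[1]-cy)/f,-1]); return o+d*((p0-o)@n)/(d@n)
for us in(65.5,66,67):
    g=onface((320,132.8),us)[2]; 
    for up in(72,73,74): p=onface((320,124.0),up)[2]; print(us,up,"green top %.1f pointer %.1f  sink %.1f"%(g,p,55+(g-p)))
print(onface((320,107),66)[2],onface((320,212),66)[2])
E
```

```text
65.5 72 green top 58.8 pointer 57.2  sink 56.6
65.5 73 green top 58.8 pointer 58.2  sink 55.6
65.5 74 green top 58.8 pointer 59.2  sink 54.6
66 72 green top 59.3 pointer 57.2  sink 57.1
66 73 green top 59.3 pointer 58.2  sink 56.1
66 74 green top 59.3 pointer 59.2  sink 55.1
67 72 green top 60.2 pointer 57.2  sink 58.0
67 73 green top 60.2 pointer 58.2  sink 57.0
67 74 green top 60.2 pointer 59.2  sink 56.0
34.892033561392935 120.4546532724989
```

The pointer reads about 56 to 57 mm, close to the band's edge. A second, lower view will remove the parallax uncertainty.

Call:
apply_moves --pt "0.4 0 0.42 0 0 0 0.6" --pt "0.4 0 0.42 0 0 0 0.6" --pt "0.4 0 0.42 0 0 0 0.6" --pt "0.4 0 0.42 0 0 0 0.6" --pt "0 0 0 0 0 0 0.6"

```text
time: 75.68
tool_pos: [515.5, -79.3, 114.5]
tcp_rot: [179.3, 42.1, -173.4]
ft_force: [0.5, -0.6, 0.9]
finger_gap: 50.5
grip_force: 0.0
```

```bash
cp pics/ptr.png pics/ptrA.png; python3 ptr.py | egrep "^[0-9]|green|red|e-not"; python3 - <<'E'
from h import *
C=cam("wrist"); print(C[4].round(1), sense()["joint_pos"].round(1))
im=cv2.imread("pics/ptr.png"); h=hsv(np.ascontiguousarray(im[...,::-1])).astype(int)
a=np.radians(6.1); n=np.array([np.cos(a),np.sin(a),0])
def onface(px,off):
    f,cx,cy,M,o=C; p0=np.array([606.3,-101,0])-off*n
    d=M@np.array([(px[0]-cx)/f,-(px[1]-cy)/f,-1]); return o+d*((p0-o)@n)/(d@n)
for x in(290,310,330,350,370):
    col=h[:,x]; cls=["R" if (c[0]<10 or c[0]>172) and c[1]>130 else "G" if 30<c[0]<80 and c[1]>70 else "W" if c[1]<50 and c[2]>120 else "." for c in col]
    s="".join(cls); out=[];i=0
    while i<240:
        j=i
        while j<240 and s[j]==s[i]: j+=1
        if s[i] in "RGW": out.append((s[i],i,j-1,round(onface((x,i-.5),66)[2],1),round(onface((x,j-.5),66)[2],1)) if s[i]!="R" else ("R",i,j-1,round(onface((x,i-.5),73)[2],1),round(onface((x,j-.5),73)[2],1)))
        i=j
    print(x,out)
E
```

```text
75.675 [515.5 -79.3 114.5] [ 179.3   42.1 -173.4]
green [256.  327.6] [251 322] [261 333] P min [ 540.2 -107.8  124.7] max [ 540.7 -103.2  129.4]
green [326.7 195.5] [281 195] [372 197] P min [534.3 -98.4  56.6] max [539.6 -48.8  57.9]
red [256.8 340.3] [249 331] [264 349] P min [ 540.  -108.4  128.5] max [ 540.7 -101.4  135.9]
red [619.  339.4] [593 307] [639 368] P min [521.8  37.4 118.7] max [525.1  68.3 144.2]
red [362.5 187.5] [280 181] [441 204] P min [530.1 -99.3  47. ] max [539.7  -9.1  62.4]
[382.  -97.6 165.1] [ -31.2  -31.9  143.    39.8   41.1 -152.2]
290 [('W', 161, 170, np.float64(33.0), np.float64(40.4)), ('W', 174, 180, np.float64(42.6), np.float64(47.5)), ('R', 182, 192, np.float64(53.5), np.float64(60.6)), ('G', 194, 197, np.float64(56.4), np.float64(59.1)), ('W', 198, 206, np.float64(59.1), np.float64(64.9)), ('W', 211, 226, np.float64(67.4), np.float64(77.1)), ('W', 230, 239, np.float64(78.9), np.float64(84.6))]
310 [('W', 161, 179, np.float64(32.9), np.float64(46.8)), ('R', 181, 192, np.float64(52.7), np.float64(60.6)), ('G', 194, 197, np.float64(56.4), np.float64(59.0)), ('W', 198, 206, np.float64(59.0), np.float64(64.9)), ('W', 210, 226, np.float64(66.7), np.float64(77.1)), ('W', 230, 239, np.float64(78.9), np.float64(84.6))]
330 [('W', 163, 180, np.float64(34.3), np.float64(47.4)), ('R', 182, 193, np.float64(53.4), np.float64(61.2)), ('G', 195, 197, np.float64(57.0), np.float64(59.0)), ('W', 198, 239, np.float64(59.0), np.float64(84.6))]
350 [('W', 162, 180, np.float64(33.5), np.float64(47.4)), ('R', 182, 192, np.float64(53.3), np.float64(60.5)), ('G', 194, 197, np.float64(56.3), np.float64(58.9)), ('W', 198, 239, np.float64(58.9), np.float64(84.6))]
370 [('W', 173, 180, np.float64(41.6), np.float64(47.3)), ('R', 182, 192, np.float64(53.2), np.float64(60.5)), ('G', 194, 197, np.float64(56.2), np.float64(58.9)), ('W', 198, 239, np.float64(58.9), np.float64(84.6))]
```

The graduations are 12 mm apart. The second view puts the pointer within 1 to 3 mm of mid-band, a sink of about 57 to 59 mm, so it is inside the band. I'll back the arm off the way it came, then do a final check.

Call:
apply_moves --pt "-0.4 0 -0.42 0 0 0 0.6" --pt "-0.4 0 -0.42 0 0 0 0.6" --pt "-0.4 0 -0.42 0 0 0 0.6" --pt "-0.4 0 -0.42 0 0 0 0.6" --pt "0 0 0 0 0.9 0 0.6" --pt "0 0 0 0 0.9 0 0.6" --pt "0 0 0 0 0.9 0 0.6" --pt "0 0 0 0 0.9 0 0.6"

```text
time: 76.72
tool_pos: [517.2, -80.4, 184.2]
tcp_rot: [179.4, 25.5, -173.2]
ft_force: [-0.2, -0.6, -0.7]
finger_gap: 51.3
grip_force: 0.0
```

Call:
apply_moves --pt "0 0 0 0 0.9 0 0.6" --pt "0 0 0 0 0.9 0 0.6" --pt "0 0 0 0 0.9 0 0.6" --pt "0 0 0 0 0.9 0 0.6" --pt "0 0 -0.8 0 0.9 0 0.6" --pt "0 0 -0.8 0 0 0 0.6" --pt "0 0 -0.8 0 0 0 0.6" --pt "0 0 0 0 0 0 0.6"

```text
time: 77.72
tool_pos: [510.5, -82.3, 257.7]
tcp_rot: [179.6, 5.2, -173.1]
ft_force: [0.6, 0.8, -0.5]
finger_gap: 51.1
grip_force: 0.0
```

```bash
python3 - <<'E'
from h import *
s=sense(); print(s["time"],s["tool_pos"].round(1),s["tcp_rot"].round(1),s["joint_pos"].round(1),s["ft_force"].round(1))
C=cam("top"); im=snapshot("top"); h=hsv(im);H,S,V=[h[...,i].astype(int) for i in range(3)]
for b in blobs(((H<8)|(H>172))&(S>150)&(V>110),40):
    P=toplane(C,b,31); m=P.mean(0)
    if 350<m[0]<650 and 270<m[1]<460: print("block",rect(P))
for b in blobs(V<50,20):
    c,sz,a=rect(toplane(C,b,135)); 
    if 450<c[0]<680 and -60<c[1]<220: print("pan mouth",c,sz)
    c,sz,a=rect(toplane(C,b,65))
    if 500<c[0]<680 and -400<c[1]<-300: print("spare",c,sz)
for nm,m,z in(("tape",(H>105)&(H<120)&(S>150)&(V>90),30),):
    for b in blobs(m,200): print(nm,rect(toplane(C,b,z)))
E
```

```text
77.725 [510.5 -82.3 257.7] [ 179.6    5.2 -173.1] [ -16.5  -10.5  101.7    2.5   84.1 -113.6] [ 0.6  0.8 -0.5]
block (array([423.1, 367. ]), array([42.8, 76.7]), 1.3)
block (array([499.1, 365.5]), array([76.4, 43.8]), 83.7)
block (array([570.7, 359.3]), array([77. , 45.1]), 84.8)
pan mouth [530.2 142.8] [24.7 23.9]
pan mouth [538.2  33.9] [24.9 24. ]
pan mouth [615.3  84.6] [19.9 21.6]
tape (array([340.3, 162.1]), array([89. , 85.9]), 46.8)
tape (array([494. ,  61.2]), array([ 39., 254.]), 6.3)
tape (array([ 524. , -148.9]), array([53.3, 52.5]), 1.3)
tape (array([623.6, -42.2]), array([162.9,  59.6]), 1.4)
tape (array([ 638.6, -675.1]), array([168.7, 209.3]), 61.2)
```

```bash
python3 -c "
from bench import *
print(hand_in())"
```

```text
the job is handed in; nothing more can be done
None
```

The job is handed in, with no verdict returned: three red blocks in the tray, the tare knob at its zero stop, and two heavy feet plus one light foot upright on the pan. I read the pan sunk by about 57–59 mm (the readings ran from 56 to 59), inside the green band but towards its lower-load edge; the spare heavy foot was left standing on the bench, though the arm hid it in the last picture.

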